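Reject a toppled sample bottle

ROBOT

A 6-joint arm with a two-finger parallel gripper is mounted at the origin on a cart in front of the work surface, level with it; the furniture and walls round the work are solid. World frame = base frame: x ahead of the robot, y to its left, z up, the work surface at z = 0. Lengths are in mm, angles in rad, forces in N, time in s.
With the tool pointing down it reaches from about 350 to 725 mm from the base axis. Payload 4.3 kg.
Tool frame: the origin (TCP) lies on the centre line of the jaws, within the pads' length; the fingertips stand 22 mm ahead of it and the grasp point (between the pads) lies 3 mm ahead of it; z points along the fingers, y is the direction in which the jaws open and shut (so a half turn about z gives the same grasp; the last joint's range is limited). The gripper opens to 85 mm and grips with 20 to 120 N. Pads are 22 mm wide; open, the fingers measure 114 mm over their backs; the gripper's body (76 mm by 85 mm) begins 54 mm behind the grasp point. The pads swing forward as they close: fully open they stand 13 mm farther back than shut.
Start: joints at [-1.243, 0.377, 0.081, 1.274, 0, 1.46], TCP at [243.785, -520.801, 253.329] pointing down, gripper open.
Joint ranges: [-2.72, 2.72], [-0.84, 1.66], [-1.02, 1.22], [-1.77, 2.12], [-1.37, 1.28], [-3.14, 3.14]. Speed limits (rad/s): [2.57, 2.57, 3.14, 3.14, 3.14, 3.14].

INTERFACE

Orientations are given as a unit quaternion [w, x, y, z].
In Python, from workcell import robot gives the robot as it stands.
- The arm moves only by the shell command python3 -m jog 'ROWS' [FORCE]. ROWS is JSON, one flat list of numbers, 7 for each row, row after row: the opening, from 0 (shut) to 1 (fully open), then the shift along the tool's x, y, z in m, then the turn, a rotation vector about the tool's x, y, z in rad. A call has 1 to 12 rows; each row shifts and turns the commanded pose from where the row before left it, along the tool's axes as they then stand; what a row does not reach is not made up. A row lasts 1/10 s, in which the tool goes at most 50 mm and 8.59 degrees, less where a joint would pass 70% of its speed; a pose out of reach is approached as far as the arm can. A call with a gripper value outside its range is refused whole. The fingers move at their own pace and stop on an object; FORCE is the grip in N (left out, the last holds). Time passes only in rows, so rows that do not move let the fingers close. It gives the time, the measured TCP pose, the force and the opening at its end, in the units of the state.
- robot.observe(): the state, without advancing time (a new reading comes with each control period).
- robot.read_camera(name): name is "side" or "top"; returns a dict with "pixels" (384x512x3 uint8, red, green, blue), "camera_matrix" (3x3 intrinsics, pixels), "position" and "attitude" of the camera in the world. Camera axes: x right, y up, looking along -z (the intrinsics and any distortion apply to the point x, -y, -z); pixel columns grow to the right and rows downward; lengths in mm; the calibration is good to about 2 mm. A picture is of the moment at which its call begins. There is no depth.
- robot.close_job(): hands the job in, once; it reports no verdict.
The state is a dict: "time_s": time; "joint_positions": joint angles; "qd": joint speeds; "tau": joint torques, N m; "position": TCP position; "eef_rot": TCP orientation; "contact_force": force on the tool from outside, world axes, zero at the start; "moment": the same for the moment, N m; "grip_width": opening from 0.0 (shut) to 1.0 (fully open).
Only numpy, scipy, OpenCV 4.12 (cv2) and the standard library are available. Lean on these libraries where they do the work, as an engineer would, in place of code of your own. Each camera call takes 0.05 s, during which the arm holds its last target.

TASK

The sample bottle lying on its side is a reject. Stand it upright on the bench and let go of it; then take it again and set it down gently, upright, in the empty place of the deep reject box. The bottle already in the box stays standing where it is, and everything else on the bench is left alone.

Things in the scene. Friction and masses are not known exactly. Their poses are not given: they have to be found in the camera images.
- sample_bottle: brown glass sample bottle with a white cap, the only bottle that lies on its side at the start; cylindrical body 49 mm in diameter up to 75 mm above its base, 119 mm tall with the cap, about 140 g. Origin at the centre of its base (so 24.5 mm above the bench while it lies); its z axis runs from the base to the cap
- bottle_mid (a point): point on the lying bottle's axis, 55 mm from its base, about its centre of mass
- reject_box: deep open box of grey plastic, fixed, 148 x 198 mm outside, 115 mm high; inside 140 mm (its x) by 190 mm (its y), walls 4 mm, floor 6 mm. Origin at the centre of its underside, z up. One half holds a bottle, the other is empty
- free_place (a point): centre of the box's empty half, on its inner floor (45 mm along the box's +y from its middle); the box's axes
- kept_bottle: clear glass sample bottle, 47 mm in diameter, 92 mm tall, standing in the box's occupied half, 55 mm along the box's -y from its middle; origin at the centre of its base
- low_tray: low open tray of the same grey plastic, fixed, 150 x 200 mm, only 28 mm high, with two weighing bottles in it; not for rejects. Origin at the centre of its underside
- weighing_bottle_a: low glass weighing bottle, 41 mm in diameter, 45 mm tall, in the low tray; origin under its centre
- weighing_bottle_b: the same, also in the low tray
- weighing_bottle_c: the same, standing on the bench near the front edge
- brown_bottle: brown reagent bottle, 58 mm in diameter, 133 mm tall, standing on the bench behind the toppled bottle; origin under its centre
There are look-alikes about, which are no part of the job. What is shaped like the kept_bottle but green or orange is not meant.

How it is judged:
By the outcome, as a careful person would: the job done as asked, in the order asked, and still so for the second after the job is handed in, with the robot touching nothing.
It also fails if it takes over 64 s, if anything falls off the work surface, if the arm or the gripper's body presses on something with over 40 N, if the wrist force passes 120 N, or if a joint passes its speed limit or range.

## Working session

There is one attempt and no reset: what is moved stays moved. The work goes in short steps, Python scripts to look and compute and a shell command to move; the robot and the scene stay as the last step left them, time stands still between calls to the robot, and variables do not carry over. Pictures are saved under pics/ and viewed, and the job is handed in when it is done.

```bash
ls; mkdir -p pics
python3 - <<'E'
from workcell import robot
import cv2
s=robot.observe();print(s)
for n in("top","side"):
    c=robot.read_camera(n);cv2.imwrite(f"pics/{n}0.png",c["pixels"][:,:,::-1])
    print(n,{k:(v if k!="pixels" else 0) for k,v in c.items()})
E
```

```text
pics
{'time_s': 0.0, 'joint_positions': array([-1.24330572e+00,  3.78104298e-01,  7.96372037e-02,  1.27437969e+00,
       -6.26703526e-06,  1.46048135e+00]), 'qd': array([ 1.52576661e-03, -1.29103483e-03, -4.32476481e-05, -4.85368629e-04,
       -6.63569964e-05, -2.87761592e-04]), 'tau': array([ 2.74651229e-04, -4.63610744e+01,  2.69872499e+01,  2.09124223e-02,
       -2.20621473e-04,  9.83572988e-06]), 'position': array([ 243.57530932, -520.19999557,  252.34165049]), 'eef_rot': array([-1.01885084e-03,  9.76135791e-01,  2.17158619e-01, -1.14223774e-04]), 'contact_force': array([ 0.21280141, -0.96067145, -0.79451302]), 'moment': array([ 0.03093037, -0.03159443, -0.0161239 ]), 'grip_width': 0.9970707385075126}
top {'pixels': 0, 'camera_matrix': array([[495.52462692,   0.        , 262.78446383],
       [  0.        , 495.52462692, 179.9578462 ],
       [  0.        ,   0.        ,   1.        ]]), 'position': array([ 281.44628374,   10.08227528, 1577.68476975]), 'attitude': array([-0.70283594, -0.0554735 ,  0.05786823,  0.70682077])}
side {'pixels': 0, 'camera_matrix': array([[468.76031207,   0.        , 255.10648154],
       [  0.        , 468.76031207, 189.23121911],
       [  0.        ,   0.        ,   1.        ]]), 'position': array([ 287.39706232, -962.39911304,  835.23397968]), 'attitude': array([ 0.89124033,  0.43507445, -0.05818354, -0.11408583])}
```

View pics/top0.png

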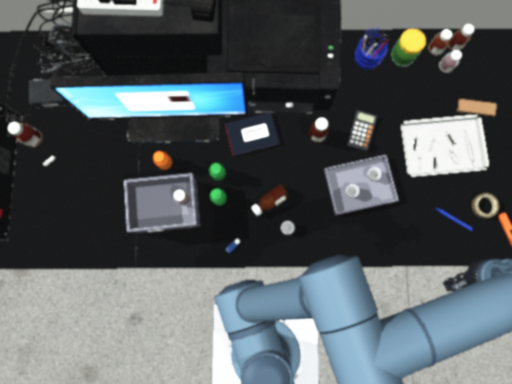

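View pics/side0.png

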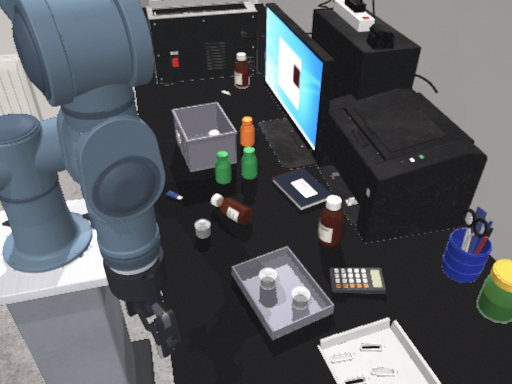

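The top view is x up and y left. Candidates for the bottle I want:
- Brown lying bottle, top (270,200), white cap at (257,209). Also side (232,208).
- Brown standing bottle, top (319,128), side (331,220).
- Brown bottles far off, top (25,133), (440,40) and (462,36).
- Green or orange bottles, top (218,171), (218,197) and (162,159).

I choose the one lying on its side at (270,200). The box is at top (161,203), with the kept bottle at (180,196).

```bash
cat > h.py <<'E'
import numpy as np, cv2
from scipy.spatial.transform import Rotation as R
def rot(q): return R.from_quat([q[1],q[2],q[3],q[0]])
def ray(c,px):
    K=c["camera_matrix"]; u,v=px
    d=np.array([(u-K[0,2])/K[0,0],-(v-K[1,2])/K[1,1],-1.])
    return np.array(c["position"]),rot(c["attitude"]).apply(d)
def onz(c,px,z):
    p,d=ray(c,px); return p+d*(z-p[2])/d[2]
def proj(c,P):
    q=rot(c["attitude"]).inv().apply(np.array(P,float)-c["position"]); K=c["camera_matrix"]
    q=np.atleast_2d(q); return np.c_[K[0,0]*q[:,0]/-q[:,2]+K[0,2], -K[1,1]*q[:,1]/-q[:,2]+K[1,2]]
def tri(c1,p1,c2,p2):
    a,d=ray(c1,p1);b,e=ray(c2,p2);d/=np.linalg.norm(d);e/=np.linalg.norm(e)
    s=np.linalg.lstsq(np.c_[d,-e],b-a,rcond=None)[0]
    x,y=a+s[0]*d,b+s[1]*e; return (x+y)/2,np.linalg.norm(x-y)
def crop(c,name,x0,y0,w,h,k):
    im=cv2.resize(c["pixels"][y0:y0+h,x0:x0+w,::-1],None,fx=k,fy=k,interpolation=cv2.INTER_CUBIC)
    cv2.imwrite(name,im)
E
python3 - <<'E'
from workcell import robot
from h import *
t=robot.read_camera("top");s=robot.read_camera("side")
np.savez("c0.npz",t=t["pixels"],s=s["pixels"])
crop(t,"pics/tc.png",110,150,200,100,4)
crop(s,"pics/sc.png",160,90,150,160,3.7)
hsv=cv2.cvtColor(t["pixels"],cv2.COLOR_RGB2HSV)
E
```

```text
(no output)
```

View pics/tc.png

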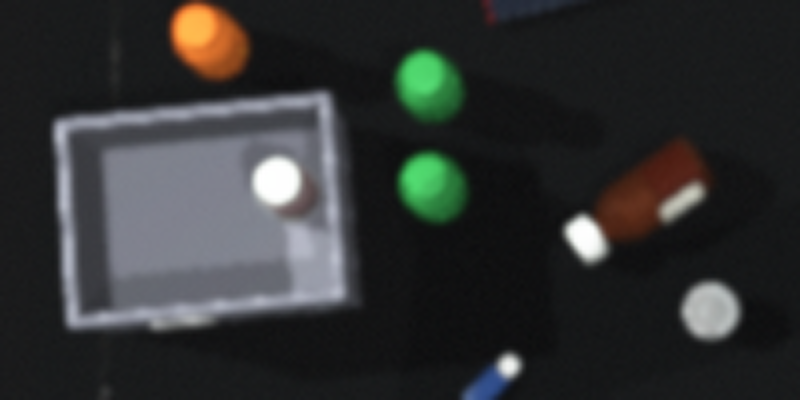

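View pics/sc.png

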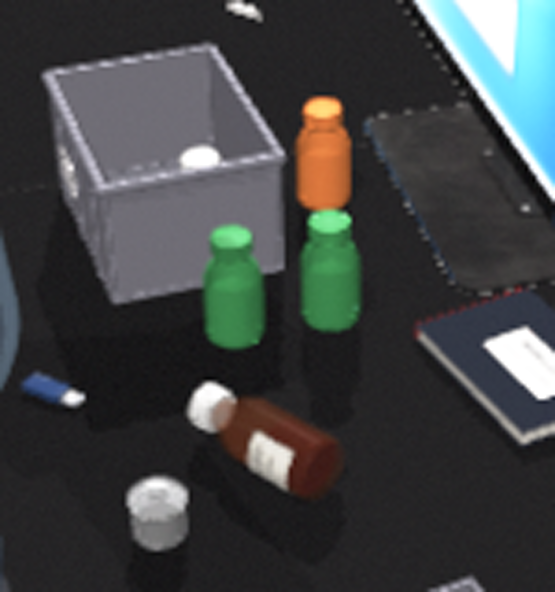

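The crop confirms the lying brown bottle with its cap towards the lower left, top crop (585,240), and its base at (700,160). Next I measure it, the box and the neighbours.

Run:
```python
from workcell import robot
from h import *
t=robot.read_camera("top");s=robot.read_camera("side")
def bottle(c,x0,y0,x1,y1,tag):
    hsv=cv2.cvtColor(c["pixels"],cv2.COLOR_RGB2HSV).astype(int);H,S,V=hsv[...,0],hsv[...,1],hsv[...,2]
    br=((H<14)|(H>172))&(S>110)&(V>45); wh=(V>150)&(S<110)
    m=np.zeros(H.shape,np.uint8); m[y0:y1,x0:x1]=(br|wh)[y0:y1,x0:x1]
    m=cv2.morphologyEx(m,cv2.MORPH_CLOSE,np.ones((5,5)))
    cs=max(cv2.findContours(m,0,1)[0],key=cv2.contourArea)
    r=cv2.minAreaRect(cs);b=cv2.boxPoints(r);print(tag,r,cv2.contourArea(cs));return b
b=bottle(t,245,180,295,220,"top")
# ends: midpoints of short sides
def ends(b):
    e=[np.linalg.norm(b[i]-b[(i+1)%4]) for i in range(4)]
    i=int(np.argmin(e[:2])); return (b[i]+b[(i+1)%4])/2,(b[(i+2)%4]+b[(i+3)%4])/2
for p in ends(b): print(p,onz(t,p,24.5))
b2=bottle(s,205,190,260,230,"side")
for p in ends(b2): print(p,onz(s,p,24.5))
f=lambda x,y:((x+.5)/4+109.5,(y+.5)/4+149.5)
C=np.array([onz(t,f(*p),115) for p in [(57,121),(330,96),(350,300),(73,325)]]);print(C.round(0))
print("sides",[np.linalg.norm(C[i]-C[(i+1)%4]).round(0) for i in range(4)],"ctr",C.mean(0))
g=lambda x,y:((x+.5)/3.7+159.5,(y+.5)/3.7+89.5)
C2=np.array([onz(s,g(*p),115) for p in [(48,75),(210,48),(283,157),(100,187)]]);print(C2.round(0),C2.mean(0))
print("sides",[np.linalg.norm(C2[i]-C2[(i+1)%4]).round(0) for i in range(4)])
print("kept", onz(t,f(277,181),92), "caps:green",onz(t,f(427,72),92),onz(t,f(430,173),92),"orange",onz(t,f(193,25),92),"wc",onz(t,f(711,309),45), "brown",onz(t,(319,125),133))
print("side kept",onz(s,g(200,155),92),"wc",onz(s,g(158,492),45),"green",onz(s,g(232,237),92),onz(s,g(329,221),92))
```

```text
top ((269.1600036621094, 200.38002014160156), (14.800000190734863, 38.60000228881836), 53.13010025024414) 447.0
[284.6     188.80002] [504.08226156 -64.85096957  24.5       ]
[253.72    211.96002] [431.10850455  33.14229065  24.5       ]
side ((230.6923065185547, 207.53843688964844), (43.90829086303711, 17.861000061035156), 29.744882583618164) 616.5
[211.63077 196.64613] [430.62382818  40.61923991  24.5       ]
[249.75385 218.43074] [510.19066256 -73.24137426  24.5       ]
[[521. 419. 115.]
 [539. 216. 115.]
 [386. 199. 115.]
 [369. 402. 115.]]
sides [np.float64(204.0), np.float64(154.0), np.float64(204.0), np.float64(153.0)] ctr [453.46247589 308.95004657 115.        ]
[[375. 394. 115.]
 [520. 409. 115.]
 [541. 211. 115.]
 [392. 202. 115.]] [456.97125365 304.0813901  115.        ]
sides [np.float64(145.0), np.float64(198.0), np.float64(149.0), np.float64(192.0)]
kept [477.61680992 258.07905794  92.        ] caps:green [560.7483395 145.5836333  92.       ] [483.07753019 142.61207971  92.        ] orange [598.26913849 324.83798829  92.        ] wc [382.39935439 -70.89379338  45.        ] brown [ 681.82955735 -165.62477786  133.        ]
side kept [483.02217044 268.76352803  92.        ] wc [385.37098326 -81.38271223  45.        ] green [484.13342479 142.28249905  92.        ] [562.16212594 145.63790096  92.        ]
```

Box centre is about (455,306), with its y axis rotated about 5°. The bottle base is about (502,-63) and its axis points to (-0.595,0.805). Lengths check: 119–122 mm against 119.

Plan: grasp the bottle with the tool leaning 30° towards the cap. Lift, yaw so the cap points outward, then pitch 90° so the tool points outward and 30° down. Stand the bottle, release it, and retake it by the cap from above.

```bash
cat >> h.py <<'E'
d0=np.array([-.595,.804,0]); B0=np.array([502,-63,24.5])
def frame(z,x):
    z=z/np.linalg.norm(z); x=x-z*(x@z); x/=np.linalg.norm(x); return R.from_matrix(np.c_[x,np.cross(z,x),z])
def todo(P,Rt=None):
    from workcell import robot
    s=robot.observe(); Rc=rot(s["eef_rot"])
    print("t",s["time_s"],"pos",s["position"].round(1),"q",np.degrees(s["joint_positions"]).round(0),"F",s["contact_force"].round(1),"g",round(float(s["grip_width"]),3))
    M=Rc.as_matrix(); print("tool x",M[:,0].round(3),"y",M[:,1].round(3),"z",M[:,2].round(3))
    if P is not None: print("shift tool mm",Rc.inv().apply(np.array(P)-s["position"]).round(1))
    if Rt is not None: print("turn deg",np.degrees((Rc.inv()*Rt).as_rotvec()).round(2))
E
python3 - <<'E'
from h import *
todo([436,27,220],frame(np.array([0,0,-1.]),-d0))
E
```

```text
t 0.3 pos [ 243.7 -520.6  253. ] q [-71.  22.   5.  73.   0.  84.] F [-0.1  0.4 -0.2] g 1.001
tool x [0.906 0.424 0.   ] y [ 0.424 -0.906 -0.001] z [-0.     0.001 -1.   ]
shift tool mm [ 406.3 -414.4   33.3]
turn deg [-3.000e-02  2.000e-02  7.858e+01]
```

```bash
python3 -m jog '[1,0.017,-0.017,0,0,0,0, 1,0.035,-0.036,0.003,0,0,0, 1,0.035,-0.036,0.003,0,0,0, 1,0.035,-0.036,0.003,0,0,0, 1,0.035,-0.036,0.003,0,0,0, 1,0.035,-0.036,0.003,0,0,0, 1,0.035,-0.036,0.003,0,0,0, 1,0.035,-0.036,0.003,0,0,0, 1,0.035,-0.036,0.003,0,0,0, 1,0.035,-0.036,0.003,0,0,0, 1,0.035,-0.036,0.003,0,0,0, 1,0.035,-0.035,0.003,0,0,0]' 40
python3 -m jog '[1,0.025,-0.026,0,0,0,0, 1,0.014,-0.013,0,0,0,0, 1,0,0,0,0,0,-0.14, 1,0,0,0,0,0,-0.14, 1,0,0,0,0,0,-0.14, 1,0,0,0,0,0,-0.14, 1,0,0,0,0,0,-0.14, 1,0,0,0,0,0,-0.14, 1,0,0,0,0,0,-0.14, 1,0,0,0,0,0,-0.14, 1,0,0,0,0,0,-0.14, 1,0,0,0,0,0,-0.14]'
python3 -m jog '[1,0,0,0,0,0,-0.14, 1,0,0,0,0,0,-0.14, 1,0,0,0,0,0,-0.14, 1,0,0,0,0,0,-0.14, 1,0,0,0,0,0,-0.14, 1,0,0,0,0,0,-0.14, 1,0,0,0,0,0,-0.14, 1,0,0,0,0,0,-0.14, 1,0,0,0,0,0,-0.14, 1,0,0,0,0,0,-0.14, 1,0,0,0,0,0,-0.14, 1,0,0,0,0,0,-0.14]'
python3 - <<'E'
from h import *
todo([436,27,220],frame(np.array([0,0,-1.]),-d0))
E
```

```text
time_s: 1.5
position: [432.5, 22.0, 220.6]
eef_rot: [0.0, 0.976, 0.217, 0.0]
contact_force: [0.7, -1.2, -0.6]
grip_width: 1.004
time_s: 2.7
position: [451.0, 71.8, 220.5]
eef_rot: [0.0, 0.604, 0.797, 0.0]
contact_force: [-0.2, 0.4, 0.1]
grip_width: 1.001
time_s: 3.9
position: [451.0, 71.8, 220.5]
eef_rot: [0.0, -0.19, 0.982, -0.0]
contact_force: [0.0, -0.5, 0.8]
grip_width: 1.0
t 3.9 pos [451.   71.8 220.5] q [  1.   9. -17.  64.  -0. -21.] F [ 0.  -0.5  0.8] g 1.0
tool x [-0.928 -0.373 -0.   ] y [-0.373  0.928 -0.   ] z [ 0. -0. -1.]
shift tool mm [ 30.6 -36.    0.5]
turn deg [-1.0000e-02 -0.0000e+00 -1.0462e+02]
```

```bash
python3 -m jog '[1,0,0,0,0,0,-0.14, 1,0,0,0,0,0,-0.14, 1,0,0,0,0,0,-0.14, 1,0,0,0,0,0,-0.14, 1,0,0,0,0,0,-0.14, 1,0,0,0,0,0,-0.14, 1,0,0,0,0,0,-0.14, 1,0,0,0,0,0,-0.14, 1,0,0,0,0,0,-0.14, 1,0,0,0,0,0,-0.14, 1,0,0,0,0,0,-0.14, 1,0,0,0,0,0,-0.14]'
python3 -m jog '[1,0,0,0,0,0,-0.14, 1,0,0,0,0,0,-0.006, 0.85,0,0,0,0,0.13,0, 0.85,0,0,0,0,0.13,0, 0.85,0,0,0,0,0.13,0, 0.85,0,0,0,0,0.1336,0, 0.85,0,0,0,0,0,0]'
python3 - <<'E'
from h import *
a=np.radians(30);z=np.array([0,0,-np.cos(a)])-np.sin(a)*d0
G=B0+55*d0+[0,0,2.5];print(G,G-83*z)
todo(G-83*z,frame(z,-d0))
todo(G-3*z)
from workcell import robot
t=robot.read_camera("top");s=robot.read_camera("side")
crop(t,"pics/t1.png",200,150,130,100,5);crop(s,"pics/s1.png",160,110,150,130,4)
E
```

```text
time_s: 5.1
position: [451.0, 71.8, 220.5]
eef_rot: [0.0, 0.858, -0.514, 0.0]
contact_force: [0.3, 1.0, 0.4]
grip_width: 0.999
time_s: 5.8
position: [448.4, 73.4, 218.7]
eef_rot: [0.117, 0.862, -0.436, 0.23]
contact_force: [0.5, -0.4, -0.5]
grip_width: 0.846
[469.275 -18.78   27.   ] [444.5825      14.586       98.88010851]
t 5.8 pos [448.4  73.4 218.7] q [  19.    3.  -31.   47.  -28. -110.] F [ 0.5 -0.4 -0.5] g 0.846
tool x [ 0.514 -0.697  0.499] y [-0.806 -0.593  0.002] z [ 0.294 -0.403 -0.867]
shift tool mm [-20.8  37.7 126.4]
turn deg [ 0.18  0.06 -0.08]
t 5.8 pos [448.4  73.4 218.7] q [  19.    3.  -31.   47.  -28. -110.] F [ 0.5 -0.4 -0.5] g 0.846
tool x [ 0.514 -0.697  0.499] y [-0.806 -0.593  0.002] z [ 0.294 -0.403 -0.867]
shift tool mm [-20.7  37.4 206.4]
```

View pics/s1.png

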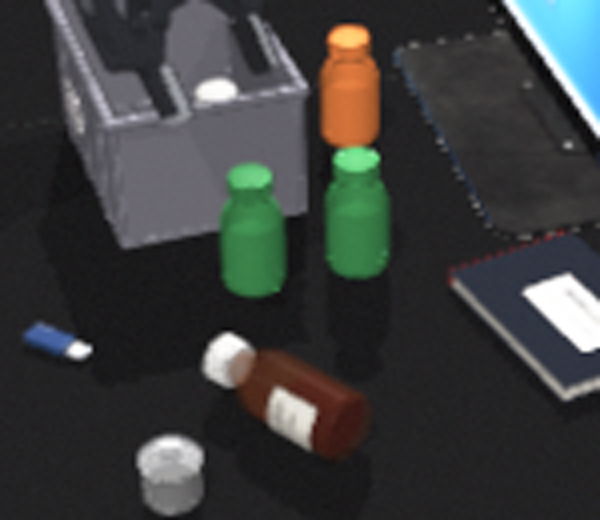

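View pics/t1.png

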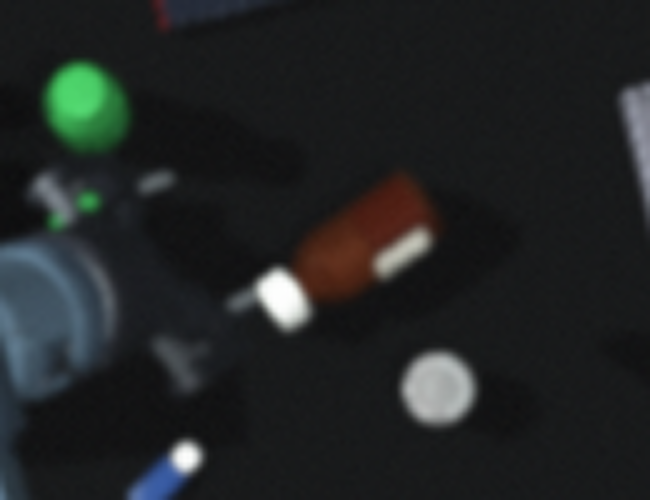

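Fingers straddle the bottle's axis. The bottle is at side crop (290,395), unmoved, and the weighing bottle and green bottles are clear. Approaching along the tool axis.

```bash
python3 -m jog '[0.85,-0.011,0.019,0,0,0,0, 0.85,-0.01,0.0185,0,0,0,0, 0.85,0,0,0.02,0,0,0, 0.85,0,0,0.03,0,0,0, 0.85,0,0,0.03,0,0,0, 0.85,0,0,0.03,0,0,0, 0.85,0,0,0.02,0,0,0, 0.85,0,0,0.01,0,0,0, 0.85,0,0,0,0,0,0]'
python3 - <<'E'
from h import *
a=np.radians(30);z=np.array([0,0,-np.cos(a)])-np.sin(a)*d0
G=B0+55*d0+[0,0,2.5]
todo(G-3*z,frame(z,-d0))
from workcell import robot
t=robot.read_camera("top");s=robot.read_camera("side")
crop(t,"pics/t2.png",200,150,130,100,5);crop(s,"pics/s2.png",160,130,130,110,5)
E
```

```text
time_s: 6.8
position: [451.8, 6.3, 88.0]
eef_rot: [0.117, 0.861, -0.439, 0.23]
contact_force: [0.3, 0.2, 0.2]
grip_width: 0.848
t 6.8 pos [451.8   6.3  88. ] q [   9.    9.  -48.   19.  -26. -120.] F [0.3 0.2 0.2] g 0.848
tool x [ 0.509 -0.702  0.498] y [-0.81  -0.587  0.001] z [ 0.292 -0.404 -0.867]
shift tool mm [-3.9  0.5 65.1]
turn deg [ 0.31  0.11 -0.48]
```

View pics/s2.png

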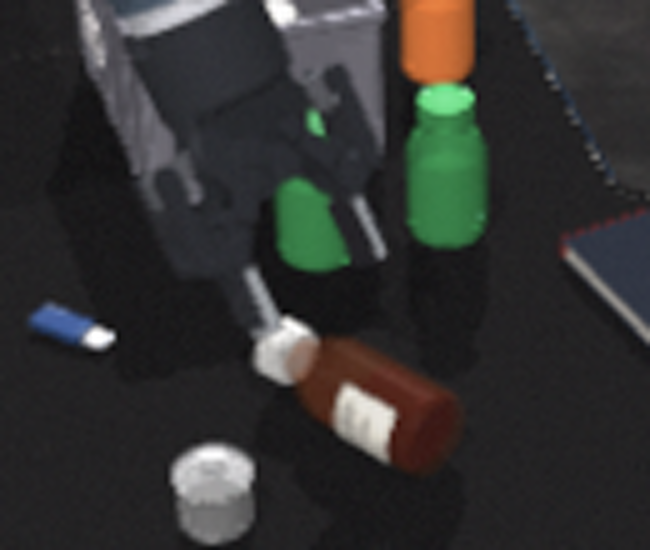

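View pics/t2.png

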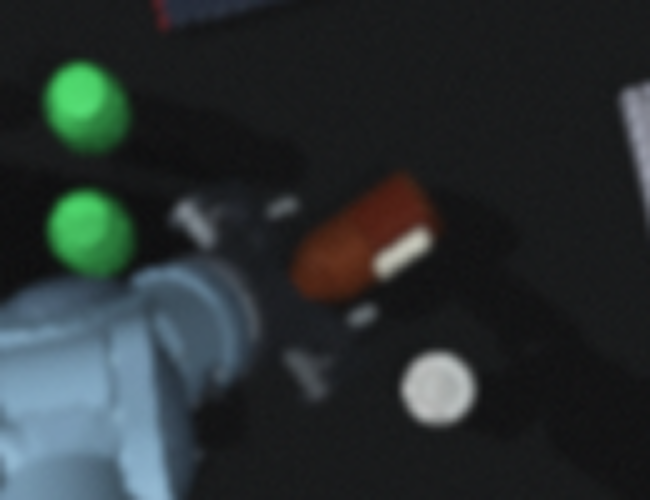

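Pads sit on both sides of the bottle, in line with its axis (top crop (283,208) and (363,315)). Joint 3 is nearing its limit, so I go on in parts.

```bash
python3 -m jog '[0.85,-0.004,0,0.015,0,0,-0.005, 0.85,0,0,0.015,0,0,-0.003, 0.85,0,0,0.01,0,0,0, 0.85,0,0,0,0,0,0]'
python3 - <<'E'
from h import *
a=np.radians(30);z=np.array([0,0,-np.cos(a)])-np.sin(a)*d0
G=B0+55*d0+[0,0,2.5]
todo(G-3*z,frame(z,-d0))
E
```

```text
time_s: 7.3
position: [461.6, -5.8, 52.2]
eef_rot: [0.118, 0.863, -0.434, 0.23]
contact_force: [0.6, -0.2, -0.6]
grip_width: 0.843
t 7.3 pos [461.6  -5.8  52.2] q [   7.   13.  -50.   11.  -26. -123.] F [ 0.6 -0.2 -0.6] g 0.843
tool x [ 0.517 -0.695  0.5  ] y [-0.804 -0.595  0.004] z [ 0.295 -0.403 -0.866]
shift tool mm [ 0.4  1.5 26.3]
turn deg [0.17 0.02 0.11]
```

```bash
python3 -m jog '[0.85,0,0.0015,0.01,0,0,0, 0.85,0,0,0.01,0,0,0, 0.85,0,0,0.005,0,0,0, 0.85,0,0,0,0,0,0]'
python3 - <<'E'
from h import *
a=np.radians(30);z=np.array([0,0,-np.cos(a)])-np.sin(a)*d0
G=B0+55*d0+[0,0,2.5]
todo(G-3*z,frame(z,-d0))
E
python3 -m jog '[0,0,0,0,0,0,0, 0,0,0,0,0,0,0, 0,0,0,0,0,0,0, 0,0,0,0,0,0,0, 0,0,0,0,0,0,0, 0,0,0,0,0,0,0, 0,0,0,0,0,0,0, 0,0,0,0,0,0,0]' 45
python3 - <<'E'
from h import *
todo(None)
from workcell import robot
t=robot.read_camera("top");s=robot.read_camera("side")
crop(t,"pics/t3.png",200,150,130,100,5);crop(s,"pics/s3.png",160,130,130,110,5)
E
```

```text
time_s: 7.7
position: [467.6, -16.5, 30.8]
eef_rot: [0.118, 0.863, -0.434, 0.23]
contact_force: [-0.8, 0.3, -0.2]
grip_width: 0.849
t 7.7 pos [467.6 -16.5  30.8] q [   5.   16.  -51.    6.  -25. -125.] F [-0.8  0.3 -0.2] g 0.849
tool x [ 0.517 -0.695  0.5  ] y [-0.803 -0.596  0.004] z [ 0.295 -0.404 -0.866]
shift tool mm [0.5 0.  1.7]
turn deg [0.15 0.   0.15]
time_s: 8.5
position: [467.8, -16.2, 31.2]
eef_rot: [0.118, 0.863, -0.434, 0.231]
contact_force: [-3.0, 2.5, 6.8]
grip_width: 0.555
t 8.5 pos [467.8 -16.2  31.2] q [   5.   16.  -51.    6.  -25. -125.] F [-3.   2.5  6.8] g 0.555
tool x [ 0.517 -0.694  0.501] y [-0.803 -0.596  0.003] z [ 0.297 -0.404 -0.865]
```

View pics/s3.png

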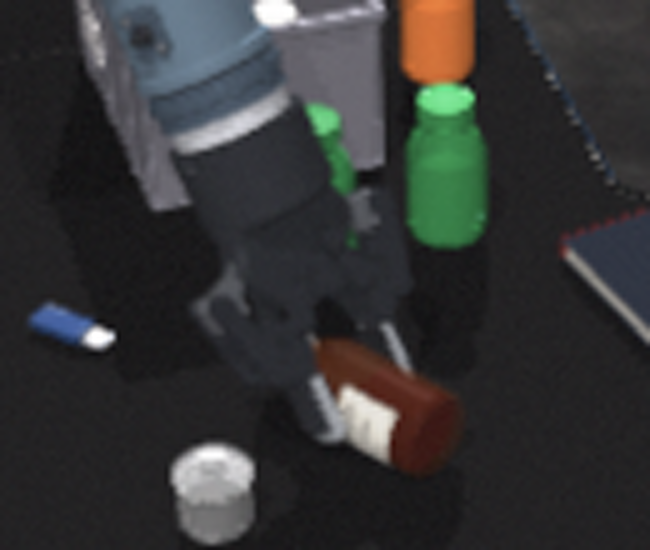

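Gripped: opening 0.555 ≈ 47 mm, and the fingers close on the body by the label at side crop (340,410). Lifting a little, then checking.

```bash
python3 -m jog '[0,0.005,0,-0.0087,0,0,0, 0,0.01,0,-0.0173,0,0,0, 0,0.015,0,-0.026,0,0,0, 0,0.015,0,-0.026,0,0,0, 0,0.015,0,-0.026,0,0,0, 0,0.015,0,-0.026,0,0,0, 0,0.01,0,-0.0173,0,0,0, 0,0,0,0,0,0,0]'
python3 - <<'E'
from h import *
todo(None)
from workcell import robot
t=robot.read_camera("top");s=robot.read_camera("side")
crop(t,"pics/t4.png",200,150,130,100,5);crop(s,"pics/s4.png",160,90,130,110,5)
E
```

```text
time_s: 9.4
position: [469.7, -15.7, 203.6]
eef_rot: [0.116, 0.862, -0.434, 0.233]
contact_force: [0.6, 0.3, -1.7]
grip_width: 0.556
t 9.4 pos [469.7 -15.7 203.6] q [   6.    0.  -37.   36.  -25. -125.] F [ 0.6  0.3 -1.7] g 0.556
tool x [ 0.515 -0.695  0.503] y [-0.803 -0.596 -0.001] z [ 0.3   -0.403 -0.865]
```

View pics/s4.png

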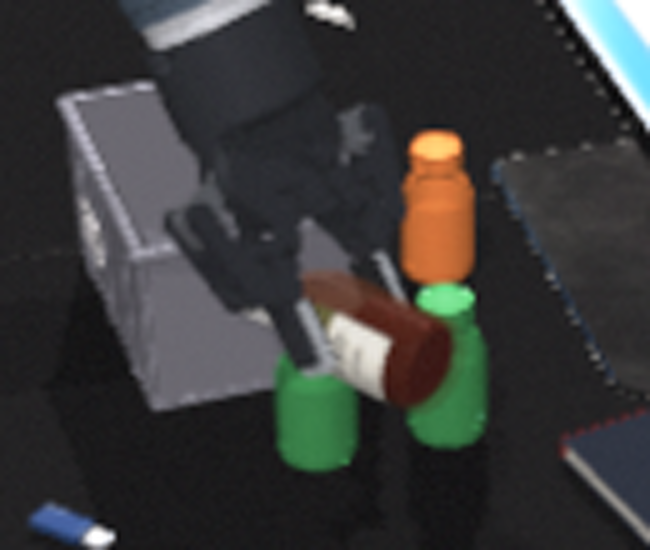

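The bottle is held and off the bench. Now untilt 30° and yaw so the cap points outward.

```bash
python3 -m jog '[0,0,0,0,0,-0.07,0, 0,0,0,0,0,-0.11,0, 0,0,0,0,0,-0.12,0, 0,0,0,0,0,-0.12,0, 0,0,0,0,0,-0.1036,0, 0,0,0,0,0,0,0.07, 0,0,0,0,0,0,0.13, 0,0,0,0,0,0,0.14, 0,0,0,0,0,0,0.14, 0,0,0,0,0,0,0.14, 0,0,0,0,0,0,0.14, 0,0,0,0,0,0,0.14]'
python3 -m jog '[0,0,0,0,0,0,0.14, 0,0,0,0,0,0,0.14, 0,0,0,0,0,0,0.14, 0,0,0,0,0,0,0.14, 0,0,0,0,0,0,0.14, 0,0,0,0,0,0,0.14, 0,0,0,0,0,0,0.14, 0,0,0,0,0,0,0.14, 0,0,0,0,0,0,0.14, 0,0,0,0,0,0,0.048, 0,0,0,0,0,0,0]'
python3 - <<'E'
from h import *
todo([560,-30,203],frame(np.array([0,0,-1.]),np.array([-1.,0,0])))
E
```

```text
time_s: 10.7
position: [466.3, -15.9, 198.0]
eef_rot: [-0.004, -0.606, 0.795, 0.002]
contact_force: [-0.3, -0.9, -0.8]
grip_width: 0.549
time_s: 11.8
position: [466.4, -15.9, 198.3]
eef_rot: [-0.004, -0.001, 1.0, -0.001]
contact_force: [0.2, 1.0, -2.6]
grip_width: 0.553
t 11.8 pos [466.4 -15.9 198.3] q [-10.  11. -18.  61.  -0. -10.] F [ 0.2  1.  -2.6] g 0.553
tool x [-1.    -0.001  0.007] y [-0.001  1.    -0.002] z [-0.007 -0.002 -1.   ]
shift tool mm [-93.5 -14.3  -5.4]
turn deg [-0.12 -0.42  0.08]
```

```bash
python3 -m jog '[0,-0.015,-0.003,0,0,0,0, 0,-0.03,-0.004,0,0,0,0, 0,-0.03,-0.004,0,0,0,0, 0,-0.025,-0.003,0,0,0,0, 0,-0.014,0,0,0,0,0, 0,0,0,0,0,-0.06,0, 0,0,0,0,0,-0.1,0, 0,0,0,0,0,-0.1,0, 0,0,0,0,0,-0.1,0, 0,0,0,0,0,-0.1,0, 0,0,0,0,0,-0.1,0, 0,0,0,0,0,0,0]'
python3 - <<'E'
from h import *
todo(None)
from workcell import robot
s=robot.read_camera("side")
crop(s,"pics/s5.png",130,60,200,150,4)
E
```

```text
time_s: 13.0
position: [573.4, -28.4, 192.3]
eef_rot: [0.269, -0.001, 0.963, 0.0]
contact_force: [-2.5, -0.4, -2.6]
grip_width: 0.554
t 13.0 pos [573.4 -28.4 192.3] q [-12.   2. -40.  18.   6. -11.] F [-2.5 -0.4 -2.6] g 0.554
tool x [-0.856 -0.002 -0.517] y [-0.002  1.    -0.   ] z [ 0.517  0.    -0.856]
```

View pics/s5.png

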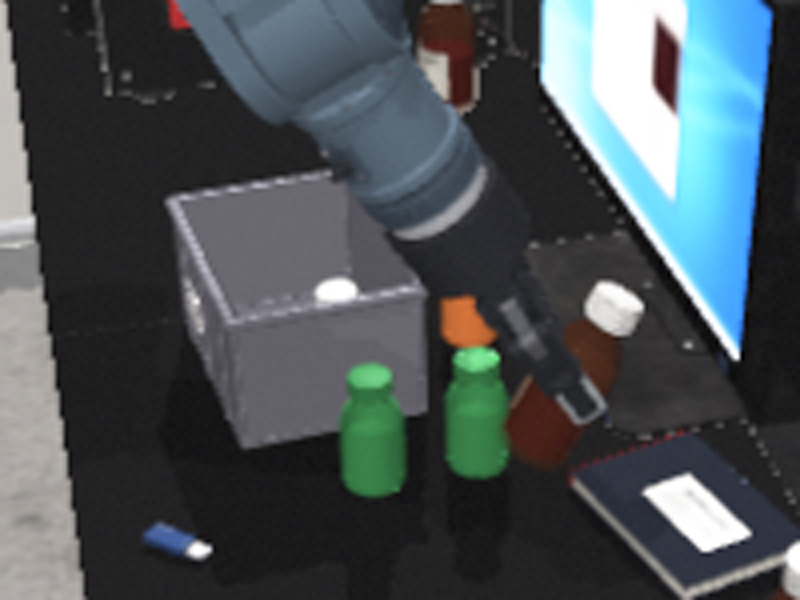

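Base is at crop (540,440), cap at (615,305). It is tilting the right way, so I pitch the rest.

```bash
python3 -m jog '[0,0,0,0,0,-0.08,0, 0,0,0,0,0,-0.1,0, 0,0,0,0,0,-0.1,0, 0,0,0,0,0,-0.1,0, 0,0,0,0,0,-0.1,0, 0,0,0,0,0,-0.027,0, 0,0,0,0,0,0,0]'
python3 - <<'E'
from h import *
todo([573,-28,100],frame(np.array([.866,0,-.5]),np.array([-.5,0,-.866])))
from workcell import robot
s=robot.read_camera("side")
crop(s,"pics/s6.png",130,60,200,150,4)
t=robot.read_camera("top");crop(t,"pics/t6.png",180,120,150,120,5)
E
```

```text
time_s: 13.75
position: [626.7, -37.4, 236.1]
eef_rot: [0.479, -0.003, 0.878, 0.003]
contact_force: [-0.4, -0.6, -1.6]
grip_width: 0.555
t 13.75 pos [626.7 -37.4 236.1] q [-15.   0. -58. -25.  13.  -9.] F [-0.4 -0.6 -1.6] g 0.555
tool x [-0.541 -0.003 -0.841] y [-0.008  1.     0.002] z [ 0.841  0.008 -0.541]
shift tool mm [143.5   9.5  28.6]
turn deg [ 0.47 -2.77  0.14]
```

View pics/s6.png

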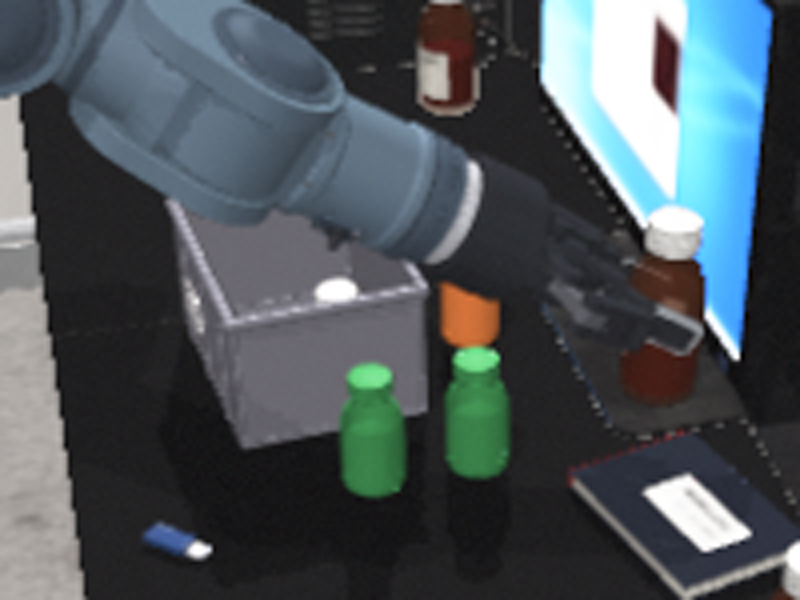

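View pics/t6.png

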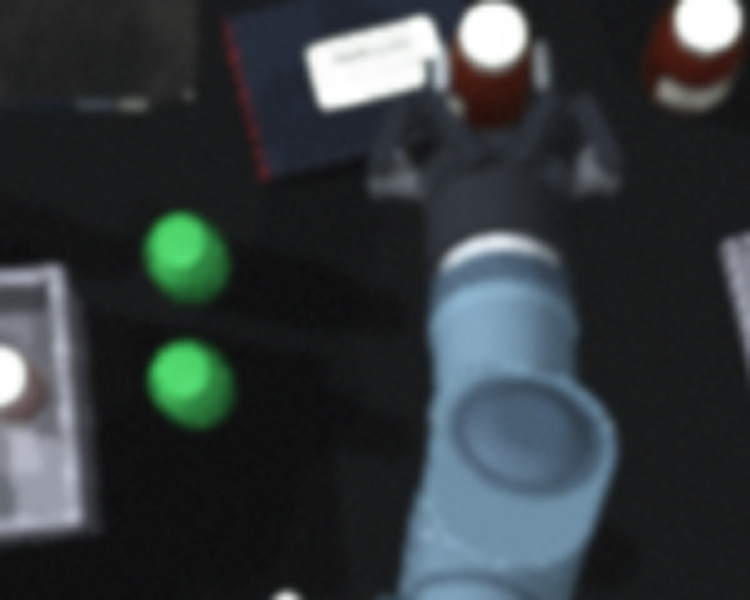

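The bottle is almost upright at (627,-37). The arm ran onto joint 3's limit and was pushed outward. A planar fit of the arm says that lower down there is room at radius ≥ 600, so I move sideways off the notebook and go down. First I measure the free spot.

```bash
python3 -m jog '[0,0,-0.015,0,0,0,0, 0,0.016,-0.018,0.01,0,0,0, 0,0.024,-0.007,0.0155,0,0,0, 0,0.024,0,0.0155,0,0,0, 0,0.016,0,0.01,0,0,0, 0,0,0,0,0,0,0]'
python3 - <<'E'
from h import *
todo([620,-78,75],frame(np.array([.866,0,-.5]),np.array([-.5,0,-.866])))
from workcell import robot
s=robot.read_camera("side")
crop(s,"pics/s7.png",180,80,200,150,4)
t=robot.read_camera("top");crop(t,"pics/t7.png",210,100,150,100,5)
g=lambda x,y:((x+.5)/5+209.5,(y+.5)/5+99.5)
print("brown cap",onz(t,(319.5,124.5),133))
E
```

```text
time_s: 14.45
position: [647.7, -83.1, 151.6]
eef_rot: [0.462, -0.004, 0.887, 0.008]
contact_force: [-0.3, 0.5, -1.3]
grip_width: 0.553
t 14.45 pos [647.7 -83.1 151.6] q [-21.  14. -58. -35.  18. -12.] F [-0.3  0.5 -1.3] g 0.553
tool x [-0.573 -0.001 -0.819] y [-0.015  1.     0.009] z [ 0.819  0.018 -0.573]
shift tool mm [78.7  4.8 21.3]
turn deg [ 1.02 -4.97  0.  ]
brown cap [ 683.37366366 -167.16703528  133.        ]
```

View pics/s7.png

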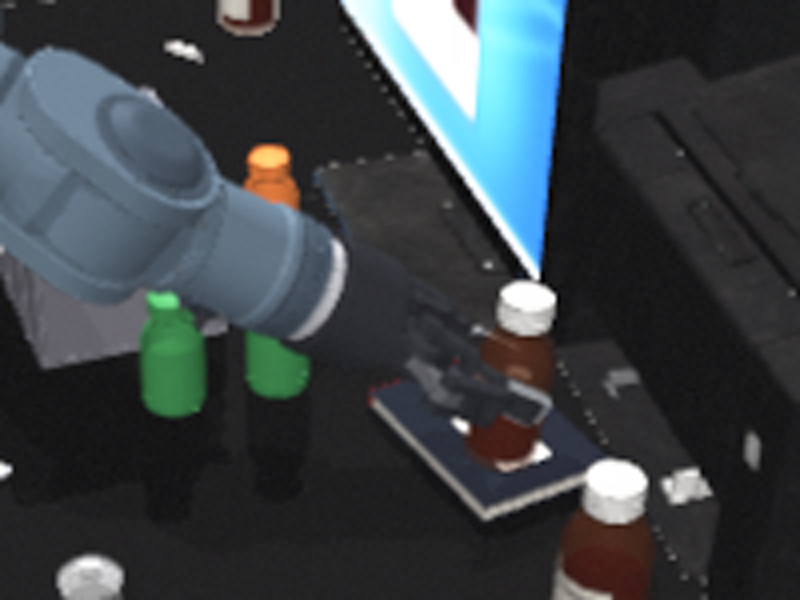

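View pics/t7.png

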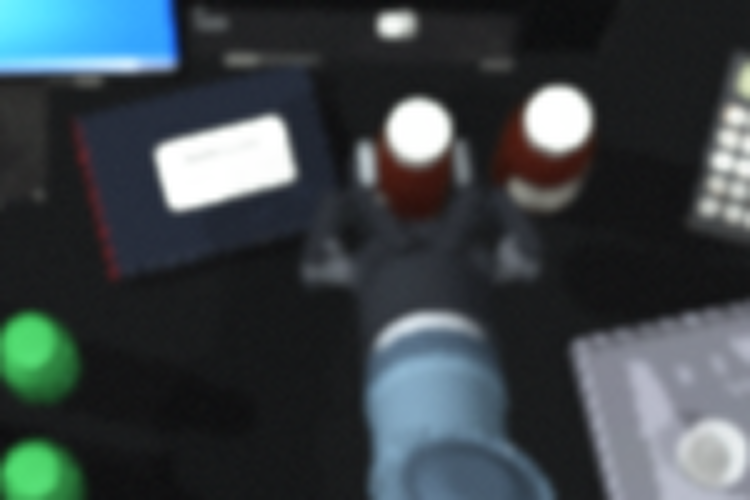

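The bottle is at t7 (415,130), between the notebook edge (335,200) and the brown bottle (555,120). The spot (632,-85) is free. Going down, then correcting the pitch.

```bash
python3 -m jog '[0,0.012,0,0.005,0,0,0, 0,0.02,-0.001,0.008,0,0,0, 0,0.02,-0.001,0.008,0,0,0, 0,0.012,0,0.006,0,0,0, 0,0.007,0,0.003,0,0,0, 0,0,0,0,0,-0.03,0, 0,0,0,0,0.01,-0.03,0, 0,0,0,0,0.008,-0.026,0, 0,0,0,0,0,0,0]'
python3 - <<'E'
from h import *
todo([632,-85,64],frame(np.array([.866,0,-.5]),np.array([-.5,0,-.866])))
from workcell import robot
s=robot.read_camera("side")
crop(s,"pics/s8.png",250,120,120,120,5)
E
```

```text
time_s: 15.45
position: [680.8, -98.9, 95.2]
eef_rot: [0.483, -0.005, 0.876, 0.005]
contact_force: [0.3, -0.7, -2.2]
grip_width: 0.551
t 15.45 pos [680.8 -98.9  95.2] q [-21.  27. -58. -51.  19. -12.] F [ 0.3 -0.7 -2.2] g 0.551
tool x [-0.534 -0.003 -0.846] y [-0.013  1.     0.005] z [ 0.846  0.014 -0.534]
shift tool mm [ 52.4  14.4 -24.4]
turn deg [ 0.81 -2.26  0.14]
```

View pics/s8.png

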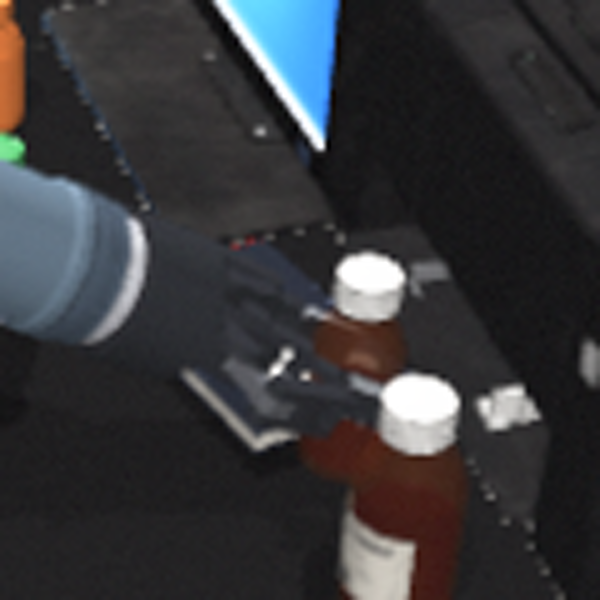

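The arm slid along joint 3's limit, now x=681, and that's too close to the brown bottle. I stop here and fit the kinematics properly from the poses logged so far before going on.

```bash
cat > fk.py <<'E'
from h import *
from scipy.optimize import least_squares
def fk(q,p):
    L1,L2,H,o,d5x,d6=p[:6]
    q1,q2,q3,q4,q5,q6=q
    th=q2-q3+q4
    rad=np.array([np.cos(q1),np.sin(q1),0]);lat=np.array([-np.sin(q1),np.cos(q1),0]);Z=np.array([0,0,1.])
    P=H*Z+o*lat+L1*(np.sin(q2)*rad+np.cos(q2)*Z)+L2*(np.cos(q2-q3)*rad-np.sin(q2-q3)*Z)
    f=np.cos(th)*rad-np.sin(th)*Z; u=np.sin(th)*rad+np.cos(th)*Z   # tool fwd, perpendicular in-plane
    t=np.cos(q5)*f+np.sin(q5)*lat*p[6]
    P=P+d5x*u+d6*t
    lat5=np.cross(u,t); # horizontal-ish jaw axis at q6=0
    return P,t,u
E
python3 - <<'E'
from fk import *
from workcell import robot
s=robot.observe()
print(np.degrees(s["joint_positions"]).round(2))
D=[([-71.235,21.66,4.56,73.02,0,83.7],[243.7,-520.6,253],[0,0,-1]),
([1,9,-17,64,0,-21],[451,71.8,220.5],[0,0,-1]),
([19,3,-31,47,-28,-110],[448.4,73.4,218.7],[.294,-.403,-.867]),
([9,9,-48,19,-26,-120],[451.8,6.3,88],[.292,-.404,-.867]),
([7,13,-50,11,-26,-123],[461.6,-5.8,52.2],[.295,-.403,-.866]),
([5,16,-51,6,-25,-125],[467.6,-16.5,30.8],[.295,-.404,-.866]),
([6,0,-37,36,-25,-125],[469.7,-15.7,203.6],[.3,-.403,-.865]),
([-10,11,-18,61,0,-10],[466.4,-15.9,198.3],[0,0,-1]),
([-12,2,-40,18,6,-11],[573.4,-28.4,192.3],[.517,0,-.856]),
([-15,0,-58,-25,13,-9],[626.7,-37.4,236.1],[.841,.008,-.541]),
([-21,14,-58,-35,18,-12],[647.7,-83.1,151.6],[.819,.018,-.573]),
(np.degrees(s["joint_positions"]),s["position"],rot(s["eef_rot"]).as_matrix()[:,2])]
def res(p):
    r=[]
    for i,(q,P,t) in enumerate(D):
        w=5 if i in(0,11) else 1
        a,b,_=fk(np.radians(q),p); r+=list((a-P)*w/5)+list((b-np.array(t))*100*w/5)
    return np.array(r)
best=None
for sg in(1,-1):
    f=least_squares(lambda p:res(np.r_[p,sg]),[430,400,200,60,-100,250])
    print(sg,f.cost,f.x.round(1))
    if best is None or f.cost<best.cost: best=f;bs=sg
p=np.r_[best.x,bs]; np.save("p.npy",p)
for q,P,t in D: a,b,_=fk(np.radians(q),p);print((a-P).round(1),(b-np.array(t)).round(3))
E
```

```text
[-21.38  26.91 -58.34 -50.85  18.75 -12.02]
1 2253.2560759149983 [703.8 395.6 127.6  48.7 -43.3 422.1]
-1 25209.648784522713 [1071.   233.3 -550.8  110.7   12.5  151.5]
[ -6.5 -25.9  -9.5] [-0.001  0.002  0.   ]
[-29.5 -15.7   6.8] [0. 0. 0.]
[-40.1 -90.8  15.7] [-0.011  0.004 -0.005]
[-59.8 -82.2  24.4] [-0.009  0.005 -0.005]
[-47.1 -80.6  32.1] [ 0.004 -0.002  0.002]
[-38.9 -76.1  30.8] [ 0.006  0.006 -0.001]
[-71.9 -72.8  11.3] [ 0.008  0.01  -0.002]
[-27.6 -12.    6.4] [ 0. -0.  0.]
[-73.9  17.2 -11.2] [-0.009 -0.001 -0.005]
[-76.6  38.8  -0.4] [ 0.007 -0.002  0.01 ]
[-35.4  40.    6.6] [ 0.001 -0.002  0.001]
[-1.6 31.   4.6] [ 0. -0.  0.]
```

```bash
cat > fk.py <<'E'
from h import *
from scipy.optimize import least_squares
def fk(q,p):
    L1,L2,H,o,d5,d6,c,a1,a2,r0=p
    q1,q2,q3,q4,q5,q6=q
    th=q2-q3+q4
    rad=np.array([np.cos(q1),np.sin(q1),0]);lat=np.array([-np.sin(q1),np.cos(q1),0]);Z=np.array([0,0,1.])
    A=q2+a1;B=q2-q3+a2
    P=H*Z+o*lat+r0*rad+L1*(np.sin(A)*rad+np.cos(A)*Z)+L2*(np.cos(B)*rad-np.sin(B)*Z)
    f=np.cos(th)*rad-np.sin(th)*Z; u=np.sin(th)*rad+np.cos(th)*Z
    t=np.cos(q5)*f+np.sin(q5)*lat
    return P+d5*u+c*f+d6*t,t,u
E
python3 - <<'E'
from fk import *
from workcell import robot
s=robot.observe()
D=[([-71.235,21.66,4.56,73.02,0,83.7],[243.7,-520.6,253],[0,0,-1]),
([1,9,-17,64,0,-21],[451,71.8,220.5],[0,0,-1]),
([19,3,-31,47,-28,-110],[448.4,73.4,218.7],[.294,-.403,-.867]),
([9,9,-48,19,-26,-120],[451.8,6.3,88],[.292,-.404,-.867]),
([7,13,-50,11,-26,-123],[461.6,-5.8,52.2],[.295,-.403,-.866]),
([5,16,-51,6,-25,-125],[467.6,-16.5,30.8],[.295,-.404,-.866]),
([6,0,-37,36,-25,-125],[469.7,-15.7,203.6],[.3,-.403,-.865]),
([-10,11,-18,61,0,-10],[466.4,-15.9,198.3],[0,0,-1]),
([-12,2,-40,18,6,-11],[573.4,-28.4,192.3],[.517,0,-.856]),
([-15,0,-58,-25,13,-9],[626.7,-37.4,236.1],[.841,.008,-.541]),
([-21,14,-58,-35,18,-12],[647.7,-83.1,151.6],[.819,.018,-.573]),
(np.degrees(s["joint_positions"]),s["position"],rot(s["eef_rot"]).as_matrix()[:,2])]
def res(p):
    r=[]
    for i,(q,P,t) in enumerate(D):
        w=5 if i in(0,11) else 1
        a,b,_=fk(np.radians(q),p); r+=list((a-P)*w/5)
    return np.array(r+list((p-x0)/np.array([200,200,200,200,200,200,200,1,1,200])))
x0=np.array([430,400,300,60,0,200,100,0,0,0.])
f=least_squares(res,x0);p=f.x
print(f.cost,p.round(2)); np.save("p.npy",p)
for q,P,t in D: a,b,_=fk(np.radians(q),p);print((a-P).round(1))
lo=np.array([-2.72,-.84,-1.02,-1.77,-1.37,-3.14]);hi=np.array([2.72,1.66,1.22,2.12,1.28,3.14])
def ik(P,z):
    g=least_squares(lambda q:np.r_[(fk(np.r_[q,0],p)[0]-P)/10,(fk(np.r_[q,0],p)[1]-z)*30],np.radians([-15,20,-50,-40,10]),bounds=(lo[:5]+.03,hi[:5]-.03))
    return np.degrees(g.x).round(0),round(g.cost,2)
for dep in(30,40,50):
  for az in(0,-25):
    for r in(560,600,640,680):
      e,b=np.radians(dep),np.radians(az)
      z=np.array([np.cos(e)*np.cos(b),np.cos(e)*np.sin(b),-np.sin(e)])
      print(dep,az,r,[ik(np.array([r,-85,h]),z) for h in(60,110)])
E
```

```text
5.7642850780552894 [ 5.0015e+02  3.9062e+02  2.6291e+02  6.2970e+01 -3.9900e+00  2.9039e+02
  1.3739e+02  0.0000e+00 -1.8000e-01  2.4800e+00]
[-0.3 -0.1  0. ]
[ 1.9 -0.9  2.5]
[-3.5  2.2 -3.2]
[-4.9 -0.7 -3.3]
[ 1.6 -2.1  2.8]
[ 5.  -2.1  1.7]
[-0.   5.  -0.5]
[ 2.6 -2.9  2.1]
[-3.2  2.6 -6.1]
[2.4 1.7 5.6]
[ 2.3 -2.8  0.2]
[-0.1  0.3 -0.1]
30 0 560 [(array([-28.,  19., -57., -26.,  27.]), np.float64(43.89)), (array([-28.,  10., -57., -20.,  25.]), np.float64(33.5))]
30 0 600 [(array([-25.,  23., -57., -35.,  23.]), np.float64(26.63)), (array([-24.,  15., -57., -29.,  22.]), np.float64(19.67))]
30 0 640 [(array([-22.,  28., -57., -45.,  20.]), np.float64(12.29)), (array([-22.,  20., -57., -38.,  19.]), np.float64(8.48))]
30 0 680 [(array([-20.,  32., -57., -54.,  17.]), np.float64(2.71)), (array([-20.,  25., -57., -47.,  17.]), np.float64(1.46))]
30 -25 560 [(array([ -2.,  21., -57., -32., -25.]), np.float64(37.92)), (array([ -3.,  13., -57., -25., -22.]), np.float64(29.25))]
30 -25 600 [(array([ -3.,  26., -57., -41., -22.]), np.float64(20.42)), (array([ -4.,  17., -57., -34., -21.]
[... 1628 characters left out ...]
)), (array([-18.,  15., -47., -10.,  12.]), np.float64(0.0))]
50 0 680 [(array([-17.,  23., -44., -16.,  11.]), np.float64(0.0)), (array([-17.,  18., -41.,  -8.,  11.]), np.float64(0.0))]
50 -25 560 [(array([-10.,  15., -57., -19., -10.]), np.float64(0.69)), (array([-10.,   8., -56., -13.,  -9.]), np.float64(0.0))]
50 -25 600 [(array([ -9.,  18., -54., -21., -10.]), np.float64(0.0)), (array([ -9.,  12., -51., -12., -10.]), np.float64(0.0))]
50 -25 640 [(array([ -8.,  21., -48., -19., -11.]), np.float64(0.0)), (array([ -8.,  15., -46., -10., -11.]), np.float64(0.0))]
50 -25 680 [(array([ -8.,  24., -43., -16., -11.]), np.float64(0.0)), (array([ -8.,  19., -40.,  -8., -11.]), np.float64(0.0))]
```

The model fits to a few mm. It shows that a tool 30° below horizontal needs radius of about 690, while steeper tools reach closer in. I search for a feasible standing pose near (660,-82), between the notebook and the brown bottle.

Run:
```python
from fk import *
p=np.load("p.npy")
lo=np.array([-2.72,-.84,-1.02,-1.77,-1.37,-3.14]);hi=np.array([2.72,1.66,1.22,2.12,1.28,3.14])
def ik(P,z):
    g=least_squares(lambda q:np.r_[(fk(np.r_[q,0],p)[0]-P)/10,(fk(np.r_[q,0],p)[1]-z)*30],np.radians([-15,20,-50,-40,10]),bounds=(lo[:5]+.01,hi[:5]-.01))
    return np.degrees(g.x).round(0),round(g.cost,2)
for dep in(30,33,36,40):
    for X in ([655,-80],[670,-80],[650,-110]):
     for az in (-6,-14):
      e,b=np.radians(dep),np.radians(az)
      z=np.array([np.cos(e)*np.cos(b),np.cos(e)*np.sin(b),-np.sin(e)])
      print(dep,az,X,*[ik(np.array(X+[h]),z) for h in(60,90)])
from workcell import robot
t=robot.read_camera("top");print("notebook corner",onz(t,(276.5,140.5),8),onz(t,(271,115),8))
s=robot.read_camera("side");crop(t,"pics/t9.png",230,80,110,90,7);crop(s,"pics/s9.png",270,150,90,90,6.5)
```

```text
30 -6 [655, -80] (array([-16.,  30., -58., -52.,   9.]), np.float64(7.86)) (array([-16.,  25., -58., -47.,   9.]), np.float64(6.31))
30 -14 [655, -80] (array([-10.,  30., -58., -53.,  -4.]), np.float64(7.14)) (array([-10.,  25., -58., -48.,  -4.]), np.float64(5.74))
30 -6 [670, -80] (array([-15.,  32., -58., -55.,   8.]), np.float64(4.25)) (array([-16.,  27., -58., -51.,   8.]), np.float64(3.28))
30 -14 [670, -80] (array([-10.,  32., -58., -56.,  -4.]), np.float64(3.67)) (array([-10.,  27., -58., -52.,  -4.]), np.float64(2.82))
30 -6 [650, -110] (array([-20.,  30., -58., -51.,  13.]), np.float64(7.55)) (array([-20.,  25., -58., -47.,  13.]), np.float64(6.05))
30 -14 [650, -110] (array([-15.,  30., -58., -52.,  -0.]), np.float64(7.9)) (array([-15.,  25., -58., -48.,   0.]), np.float64(6.37))
33 -6 [655, -80] (array([-16.,  28., -58., -49.,   8.]), np.float64(4.03)) (array([-16.,  23., -58., -44.,   8.]), np.float64(2.86))
33 -14 [655, -80] (array([-11.,  29., -58., -50.,  -3.]), np.float64(3.59)) (array([-11.,  24., -58., -46.,  -3.]), np.float64(2.53))
33 -6 [670, -80] (array([-15., 
[... 1496 characters left out ...]
np.float64(0.0)) (array([-12.,  21., -57., -38.,  -2.]), np.float64(0.0))
40 -6 [670, -80] (array([-15.,  26., -56., -42.,   7.]), np.float64(0.0)) (array([-15.,  22., -55., -36.,   7.]), np.float64(0.0))
40 -14 [670, -80] (array([-11.,  27., -56., -42.,  -2.]), np.float64(0.0)) (array([-11.,  22., -55., -37.,  -2.]), np.float64(0.0))
40 -6 [650, -110] (array([-20.,  25., -58., -42.,  10.]), np.float64(0.0)) (array([-20.,  21., -57., -37.,  10.]), np.float64(0.0))
40 -14 [650, -110] (array([-16.,  26., -58., -43.,   1.]), np.float64(0.01)) (array([-16.,  21., -57., -38.,   1.]), np.float64(0.0))
notebook corner [665.19808599 -41.35959774   8.        ] [751.08867038 -24.2101829    8.        ]
```

View pics/t9.png

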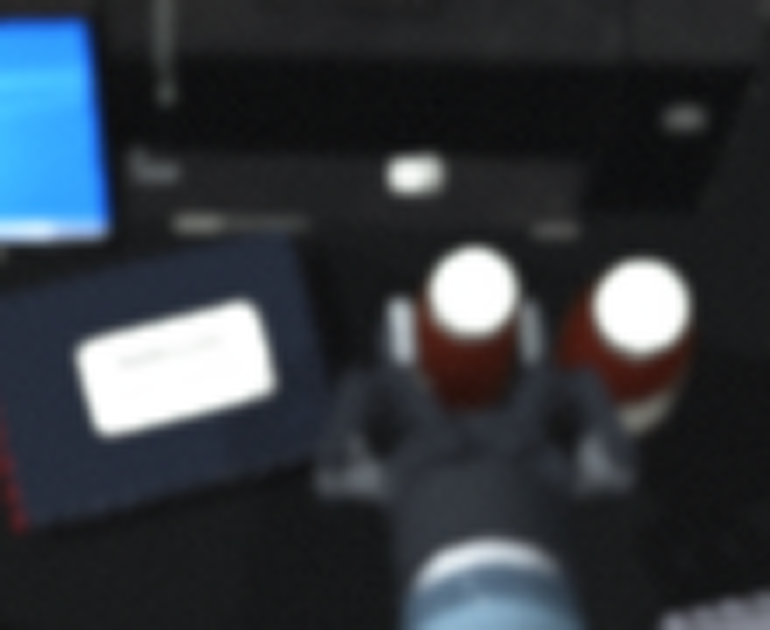

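The bottle leans outward by a couple of degrees, which matches the tool being 32° below horizontal. The notebook corner is at (665,-41). I move to about (662,-77) with the tool 37° below horizontal, so the bottle tilts 5–7°. With a light grip it will turn flat when its base edge meets the bench.

```bash
python3 -m jog '[0,0,0.011,0,0,0,0, 0,0,0.011,0,0,0,0, 0,0,0,0,0,0.045,0, 0,0,0,0,0,0.045,0, 0,0,0,0,0.06,0,0.038, 0,0,0,0,0.06,0,0.038, 0,0.006,0,-0.008,0,0,0, 0,0.006,0,-0.008,0,0,0, 0,0,0,0,0,0,0]'
python3 - <<'E'
from h import *
todo([662,-77,75])
print(np.degrees(__import__('workcell').robot.observe()["joint_positions"]).round(1))
from workcell import robot
s=robot.read_camera("side");t=robot.read_camera("top");crop(t,"pics/t10.png",230,80,110,90,7);crop(s,"pics/s10.png",260,130,120,100,6)
E
```

```text
time_s: 16.5
position: [661.1, -74.3, 94.2]
eef_rot: [0.438, 0.055, 0.897, -0.03]
contact_force: [0.2, -0.8, -2.6]
grip_width: 0.552
t 16.5 pos [661.1 -74.3  94.2] q [-14.  22. -58. -42.   5.  -5.] F [ 0.2 -0.8 -2.6] g 0.552
tool x [-0.611  0.073 -0.788] y [ 0.126  0.992 -0.006] z [ 0.782 -0.103 -0.615]
shift tool mm [14.4 -2.4 12.8]
[-14.2  21.8 -58.  -41.7   5.2  -4.5]
```

View pics/t10.png

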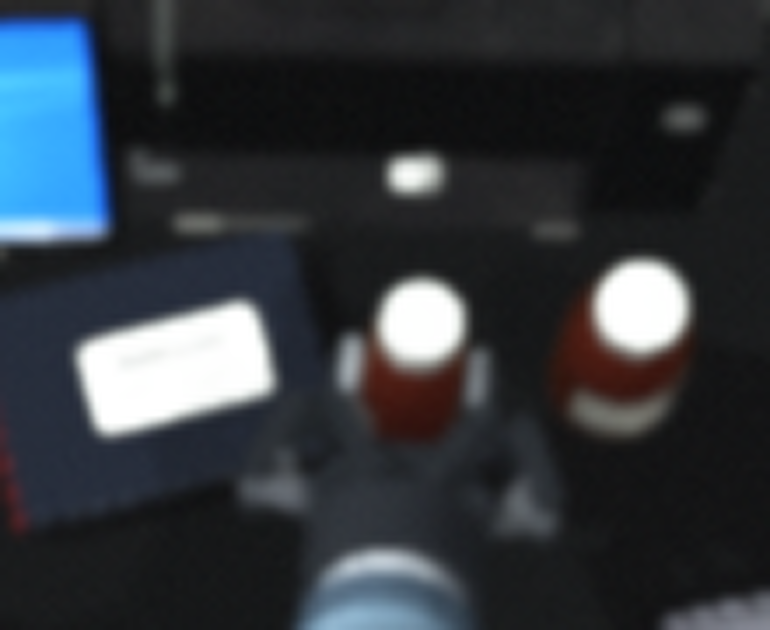

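View pics/s10.png

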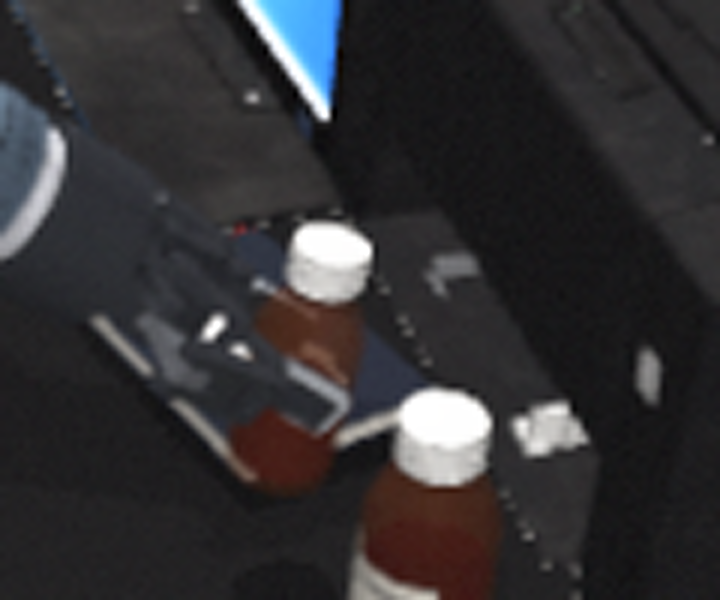

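The cap leans outward about 8°, as computed. The bottle is between the notebook and the brown bottle with clearance on both sides. Lowering towards the bench with a light grip.

```bash
python3 -m jog '[0,0.008,-0.002,0.006,0,0,0, 0,0.008,-0.001,0.006,0,0,0, 0,0.004,0,0.003,0,0,0, 0,0,0,0,0,0,0]' 25
python3 -m jog '[0,0.003,0,0.0025,0,0,0, 0,0,0,0,0,0,0]'
python3 - <<'E'
from h import *
todo(None)
E
```

```text
time_s: 17.0
position: [664.9, -78.9, 70.5]
eef_rot: [0.438, 0.056, 0.897, -0.031]
contact_force: [0.1, 0.6, -2.6]
grip_width: 0.557
time_s: 17.2
position: [665.9, -78.8, 67.6]
eef_rot: [0.439, 0.056, 0.896, -0.031]
contact_force: [0.0, 0.4, -2.2]
grip_width: 0.554
t 17.2 pos [665.9 -78.8  67.6] q [-15.  26. -58. -47.   5.  -5.] F [ 0.   0.4 -2.2] g 0.554
tool x [-0.609  0.073 -0.79 ] y [ 0.127  0.992 -0.007] z [ 0.783 -0.104 -0.613]
```

```bash
for i in 1; do :; done; python3 -m jog '[0,0.0024,0,0.0018,0,0,0, 0,0,0,0,0,0,0]'; python3 -m jog '[0,0.0016,0,0.0012,0,0,0, 0,0,0,0,0,0,0]'; python3 -m jog '[0,0.0016,0,0.0012,0,0,0, 0,0,0,0,0,0,0]'
```

```text
time_s: 17.4
position: [666.1, -78.6, 64.6]
eef_rot: [0.438, 0.056, 0.897, -0.031]
contact_force: [-0.9, -0.0, -1.3]
grip_width: 0.55
time_s: 17.6
position: [666.4, -78.7, 62.6]
eef_rot: [0.438, 0.056, 0.897, -0.031]
contact_force: [0.6, -0.2, -1.3]
grip_width: 0.555
time_s: 17.8
position: [667.9, -79.0, 62.1]
eef_rot: [0.439, 0.056, 0.896, -0.031]
contact_force: [-0.2, -0.3, 1.2]
grip_width: 0.555
```

```bash
python3 -m jog '[0,0.0016,0,0.0012,0,0,0, 0,0,0,0,0,0,0]'
python3 - <<'E'
from h import *
todo(None)
from workcell import robot
s=robot.read_camera("side");crop(s,"pics/s11.png",260,130,120,100,6)
E
```

```text
time_s: 18.0
position: [669.5, -79.3, 61.9]
eef_rot: [0.441, 0.055, 0.895, -0.031]
contact_force: [-0.2, 0.7, 7.5]
grip_width: 0.557
t 18.0 pos [669.5 -79.3  61.9] q [-14.  28. -58. -48.   5.  -5.] F [-0.2  0.7  7.5] g 0.557
tool x [-0.605  0.071 -0.793] y [ 0.127  0.992 -0.007] z [ 0.786 -0.105 -0.609]
```

View pics/s11.png

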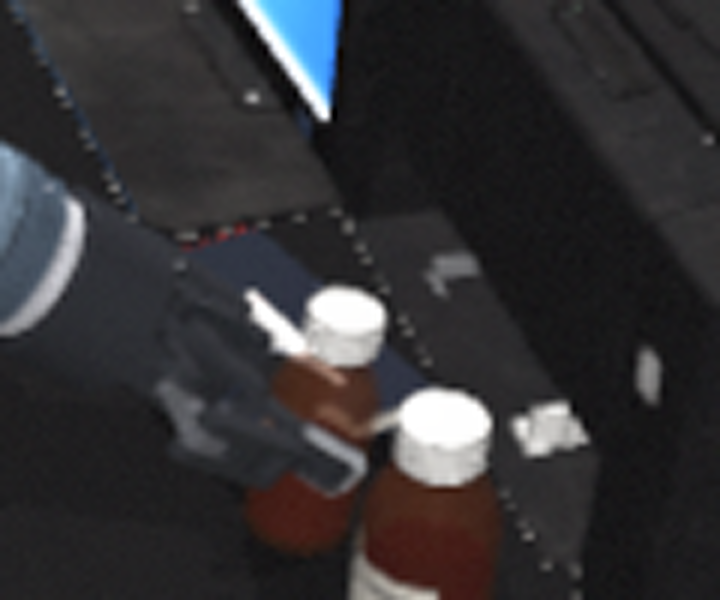

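The base edge touched at z≈62, with force 7.5 N. Pressing a little more at the lightest grip so the bottle turns flat.

```bash
python3 -m jog '[0,0.0016,0,0.0012,0,0,0, 0,0,0,0,0,0,0]' 20; python3 -m jog '[0,0.0024,0,0.0018,0,0,0, 0,0,0,0,0,0,0]'
python3 - <<'E'
from h import *
todo(None)
from workcell import robot
s=robot.read_camera("side");crop(s,"pics/s12.png",260,130,120,100,6)
t=robot.read_camera("top");crop(t,"pics/t12.png",230,80,110,90,7)
E
```

```text
time_s: 18.25
position: [671.3, -79.6, 61.7]
eef_rot: [0.443, 0.055, 0.895, -0.031]
contact_force: [2.6, 0.4, 6.3]
grip_width: 0.559
time_s: 18.45
position: [673.7, -80.0, 61.5]
eef_rot: [0.445, 0.055, 0.893, -0.032]
contact_force: [-1.6, 0.8, 15.4]
grip_width: 0.557
t 18.45 pos [673.7 -80.   61.5] q [-14.  28. -58. -49.   6.  -5.] F [-1.6  0.8 15.4] g 0.557
tool x [-0.598  0.07  -0.799] y [ 0.126  0.992 -0.008] z [ 0.792 -0.105 -0.602]
```

View pics/s12.png

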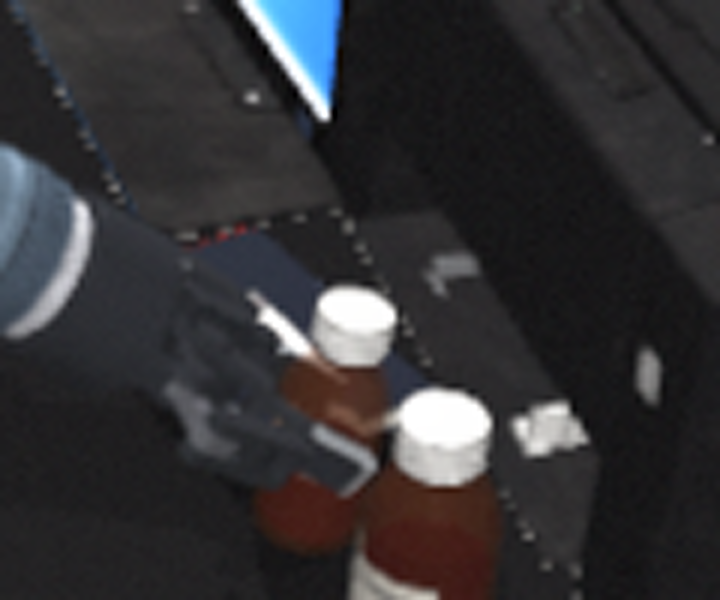

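View pics/t12.png

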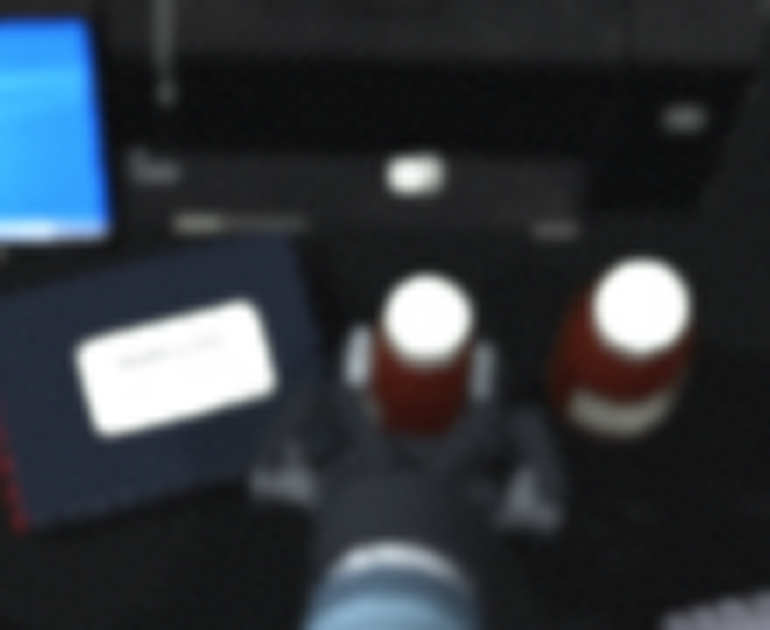

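Still about 7° off. Moving out 16 mm allows a flatter tool, so I raise slightly, shift outward, pitch and lower again.

```bash
python3 -m jog '[0,-0.006,0,-0.0045,0,0,0, 0,-0.0075,-0.0015,0.01,0,0,0, 0,-0.0045,0,0.006,0,0,0, 0,0,0,0,0,-0.035,0, 0,0,0,0,0,-0.035,0, 0,0,0,0,0,0,0]' 40
python3 - <<'E'
from h import *
todo([690,-82,64])
E
```

```text
time_s: 19.15
position: [687.8, -83.2, 60.8]
eef_rot: [0.469, 0.055, 0.881, -0.033]
contact_force: [1.5, -0.9, 2.1]
grip_width: 0.551
t 19.15 pos [687.8 -83.2  60.8] q [-15.  32. -58. -56.   6.  -4.] F [ 1.5 -0.9  2.1] g 0.551
tool x [-0.554  0.065 -0.83 ] y [ 0.127  0.992 -0.007] z [ 0.823 -0.11  -0.558]
shift tool mm [-3.8  1.5 -0.1]
```

```bash
python3 -m jog '[0,-0.007,0.001,0.005,0,-0.03,0, 0,-0.004,0.001,0.002,0,-0.03,0, 0,0,0,0,0,0,0]' 40
python3 - <<'E'
from h import *
todo([690,-82,64])
from workcell import robot
s=robot.read_camera("side");crop(s,"pics/s13.png",260,130,120,100,6)
t=robot.read_camera("top");crop(t,"pics/t13.png",230,80,110,90,7)
E
```

```text
time_s: 19.45
position: [701.4, -82.5, 64.9]
eef_rot: [0.493, 0.054, 0.868, -0.034]
contact_force: [-0.8, -0.3, -2.3]
grip_width: 0.557
t 19.45 pos [701.4 -82.5  64.9] q [-14.  34. -58. -62.   6.  -4.] F [-0.8 -0.3 -2.3] g 0.557
tool x [-0.509  0.06  -0.859] y [ 0.127  0.992 -0.006] z [ 0.851 -0.112 -0.512]
shift tool mm [ 6.6 -0.9 -9.3]
```

View pics/s13.png

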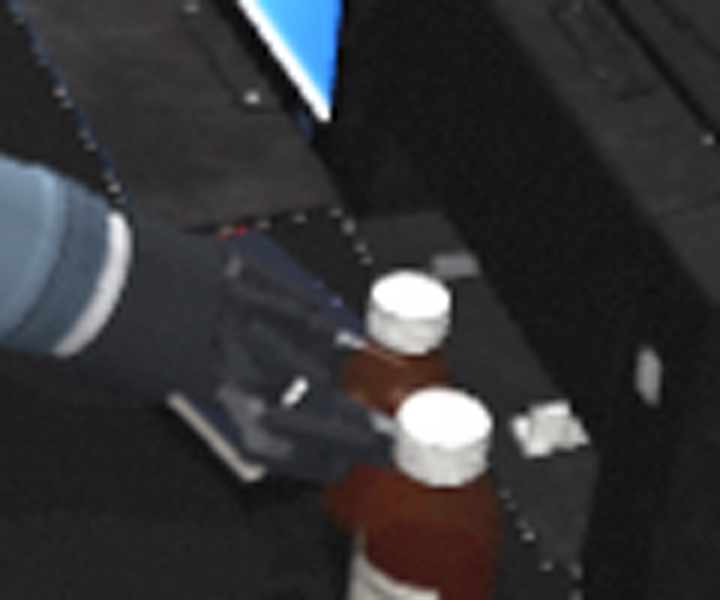

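View pics/t13.png

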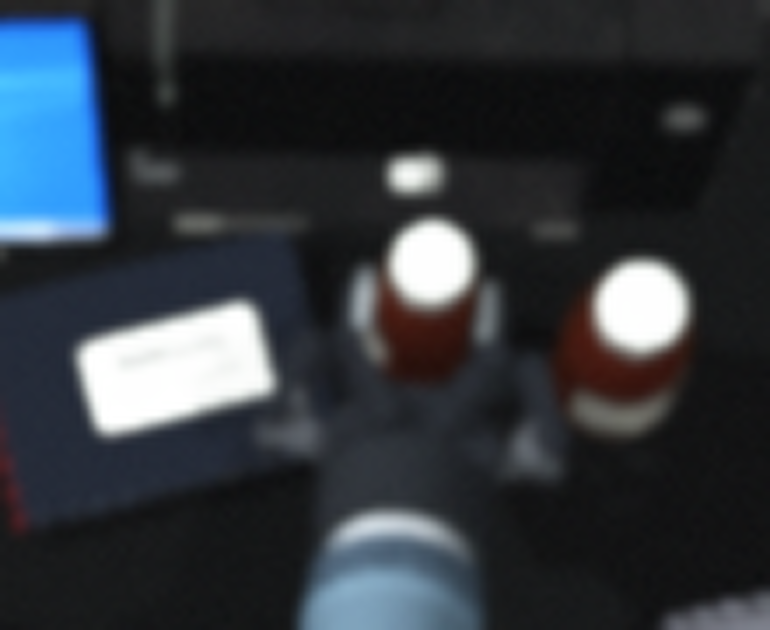

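```bash
python3 -m jog '[0,0.0045,0,-0.0005,0,0,0, 0,0,0,0,0,0,0]' 25;  python3 -m jog '[0,0.0025,0,0,0,0,0, 0,0,0,0,0,0,0]';python3 - <<'E'
from h import *
todo([690,-82,64])
from workcell import robot
t=robot.read_camera("top");print(onz(t,((432.5)/7+229.5,(263.5)/7+79.5),119))
E
```

```text
time_s: 19.75
position: [701.5, -82.7, 62.5]
eef_rot: [0.493, 0.054, 0.868, -0.034]
contact_force: [0.4, 0.2, -2.3]
grip_width: 0.553
time_s: 19.95
position: [701.7, -82.7, 60.8]
eef_rot: [0.493, 0.054, 0.868, -0.034]
contact_force: [-0.1, 0.6, -2.4]
grip_width: 0.557
t 19.95 pos [701.7 -82.7  60.8] q [-14.  35. -58. -62.   6.  -4.] F [-0.1  0.6 -2.4] g 0.557
tool x [-0.509  0.059 -0.859] y [ 0.127  0.992 -0.007] z [ 0.852 -0.112 -0.512]
shift tool mm [  3.3  -0.8 -11.7]
[710.81517906 -83.50099879 119.        ]
```

```bash
python3 -m jog '[0,0.002,0,-0.0005,0,0,0, 0,0,0,0,0,0,0]';python3 -m jog '[0,0.0015,0,0,0,0,0, 0,0,0,0,0,0,0]'; python3 -m jog '[0,0.0015,0,0,0,0,0, 0,0,0,0,0,0,0]';python3 - <<'E'
from h import *
todo([690,-82,64])
E
```

```text
time_s: 20.2
position: [701.9, -82.8, 59.9]
eef_rot: [0.493, 0.054, 0.868, -0.034]
contact_force: [-0.2, -0.2, -0.5]
grip_width: 0.551
time_s: 20.4
position: [702.5, -82.9, 59.6]
eef_rot: [0.494, 0.054, 0.867, -0.034]
contact_force: [-1.8, 0.2, 3.5]
grip_width: 0.55
time_s: 20.6
position: [703.1, -83.0, 59.6]
eef_rot: [0.494, 0.053, 0.867, -0.035]
contact_force: [-4.5, 0.5, 8.3]
grip_width: 0.556
t 20.6 pos [703.1 -83.   59.6] q [-14.  36. -58. -63.   6.  -4.] F [-4.5  0.5  8.3] g 0.556
tool x [-0.505  0.058 -0.861] y [ 0.127  0.992 -0.007] z [ 0.853 -0.113 -0.509]
shift tool mm [  2.9  -0.7 -13.5]
```

Contact with the bench, pressing about 10 N, and the bottle within about 1° of upright by the tool. Opening a little and looking.

```bash
python3 -m jog '[0.58,0,0,0,0,0,0, 0.6,0,0,0,0,0,0, 0.62,0,0,0,0,0,0, 0.65,0,0,0,0,0,0, 0.68,0,0,0,0,0,0, 0.68,0,0,0,0,0,0, 0.68,0,0,0,0,0,0]';python3 - <<'E'
from h import *
todo([690,-82,64])
from workcell import robot
s=robot.read_camera("side");crop(s,"pics/s14.png",260,130,120,100,6)
t=robot.read_camera("top");crop(t,"pics/t14.png",230,80,110,90,7)
E
```

```text
time_s: 21.3
position: [701.7, -82.8, 57.1]
eef_rot: [0.492, 0.054, 0.868, -0.034]
contact_force: [0.3, -0.6, 0.0]
grip_width: 0.68
t 21.3 pos [701.7 -82.8  57.1] q [-14.  36. -58. -63.   6.  -4.] F [ 0.3 -0.6  0. ] g 0.68
tool x [-0.51   0.06  -0.858] y [ 0.127  0.992 -0.007] z [ 0.851 -0.112 -0.513]
shift tool mm [  0.1  -0.8 -13.5]
```

View pics/s14.png

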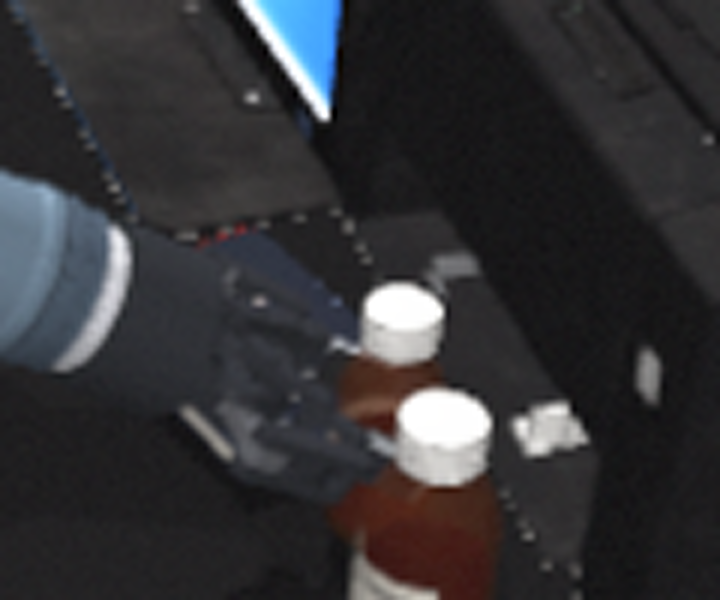

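View pics/t14.png

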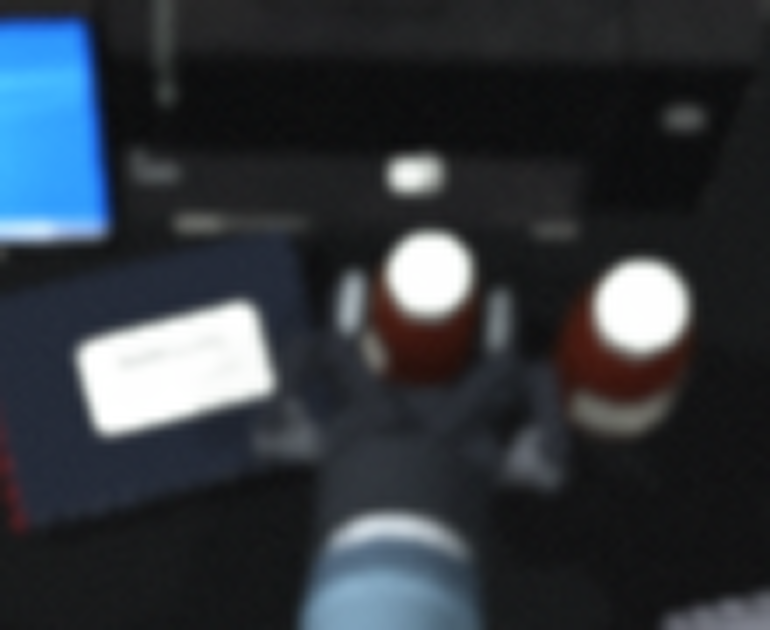

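The sample bottle stands alone, cap at t14 (430,272), with both pads clear of it at (352,300) and (498,318). Retreating back while pitching down to stay off joint 3's limit.

```bash
python3 -m jog '[0.68,0.0026,0,-0.0043,0,0.025,0, 0.68,0.0051,0,-0.0086,0,0.04,0, 0.68,0.0055,0,-0.0083,0,0.04,0, 0.68,0.006,0,-0.008,0,0.04,0, 0.68,0,0,0,0,0,0]';python3 - <<'E'
from h import *
todo([640,-76,57])
E
```

```text
time_s: 21.9
position: [666.9, -78.2, 58.7]
eef_rot: [0.428, 0.056, 0.901, -0.03]
contact_force: [-0.4, -0.3, 0.5]
grip_width: 0.682
t 21.9 pos [666.9 -78.2  58.7] q [-14.  27. -57. -45.   5.  -5.] F [-0.4 -0.3  0.5] g 0.682
tool x [-0.627  0.075 -0.776] y [ 0.127  0.992 -0.007] z [ 0.769 -0.103 -0.631]
shift tool mm [ 18.4  -1.2 -19.9]
```

Clean. Continue back 30 mm, then up.

```bash
python3 -m jog '[0.68,0.0063,0,-0.0077,0,0.04,0, 0.68,0.0066,0,-0.0075,0,0.04,0, 0.68,0.0069,0,-0.0072,0,0.04,0, 0.68,0.0072,0,-0.007,0,0.04,0, 0.68,0.0074,0,-0.0067,0,0.04,0, 0.8,-0.013,0,-0.015,0,0,0, 0.8,-0.02,0,-0.022,0,0,0, 0.8,-0.02,0,-0.022,0,0,0, 0.8,-0.02,0,-0.022,0,0,0, 0.8,-0.02,0,-0.022,0,0,0, 0.8,0,0,0,0,0,0]';python3 - <<'E'
from h import *
todo([640,-76,57])
from workcell import robot
s=robot.read_camera("side");crop(s,"pics/s15.png",260,110,120,120,5)
t=robot.read_camera("top");crop(t,"pics/t15.png",230,80,110,90,7)
E
```

```text
time_s: 23.0
position: [628.5, -72.8, 203.0]
eef_rot: [0.341, 0.058, 0.938, -0.025]
contact_force: [0.6, 0.2, 0.2]
grip_width: 0.8
t 23.0 pos [628.5 -72.8 203. ] q [-14.   4. -42.   4.   4.  -6.] F [0.6 0.2 0.2] g 0.8
tool x [-0.76   0.092 -0.643] y [ 0.127  0.992 -0.008] z [ 0.637 -0.088 -0.766]
shift tool mm [ 84.9  -0.5 119.4]
```

View pics/s15.png

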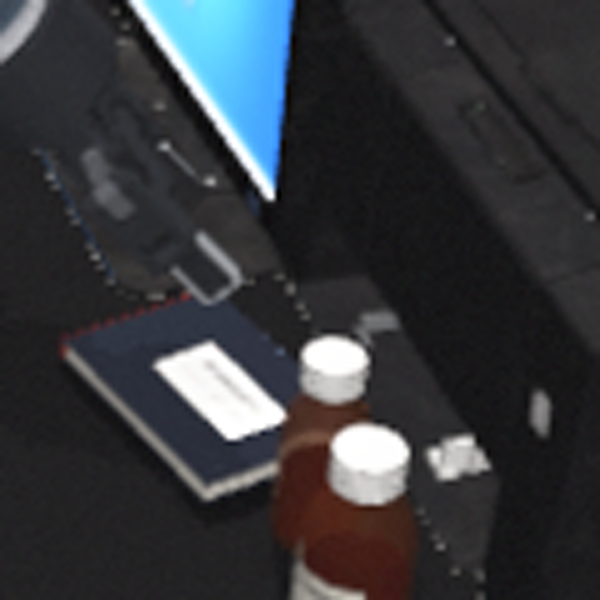

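View pics/t15.png

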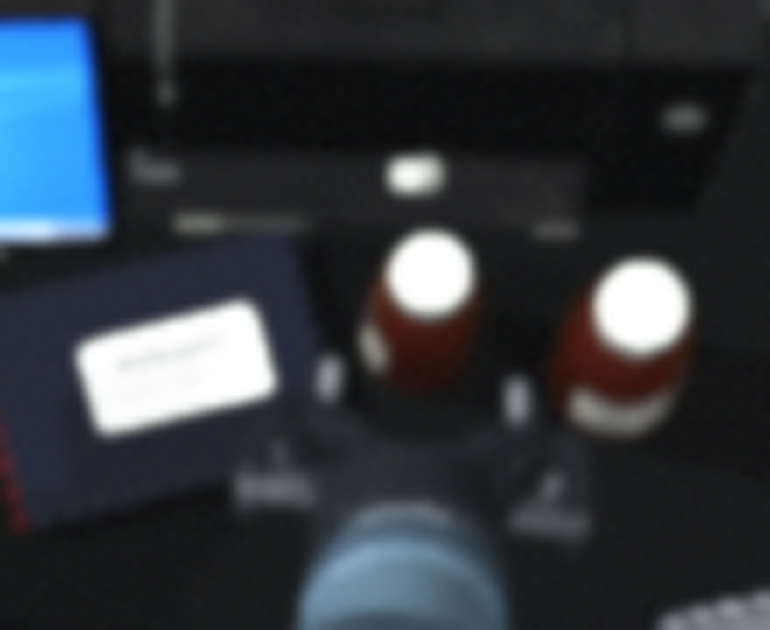

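The bottle stands upright and free: t15 cap (430,273), label side (375,350). Now I measure the cap from both views and turn the tool vertical.

Run:
```python
from h import *
from workcell import robot
t=robot.read_camera("top");s=robot.read_camera("side")
def cap(c,x0,y0,x1,y1):
    im=c["pixels"][y0:y1,x0:x1].astype(int); m=((im.min(2)>120)).astype(np.uint8)
    ct=[k for k in cv2.findContours(m,0,1)[0] if cv2.contourArea(k)>30]
    for k in ct:
        e=cv2.fitEllipse(k);print(np.array(e[0])+[x0,y0],e[1],e[2]); 
    k=max(ct,key=cv2.contourArea);return np.array(cv2.fitEllipse(k)[0])+[x0,y0]
pt=cap(t,280,108,302,130)
g=lambda x,y:((x+.5)/5+259.5,(y+.5)/5+109.5)
ps=g(335,358) # top face centre side
print(onz(t,pt,119),onz(s,ps,119),tri(t,pt,s,ps), "brown",onz(s,g(371,446),133))
todo(None)
```

```text
[290.97855854 118.61074829] (11.20596981048584, 11.856559753417969) 57.939109802246094
[706.19962612 -82.4963208  119.        ] [708.59404493 -87.23311534 119.        ] (array([708.89191177, -83.10291737, 115.44218672]), np.float64(3.2574319132559717)) brown [ 691.16019408 -173.84860359  133.        ]
t 23.2 pos [623.  -71.6 194.2] q [-14.   4. -43.   4.   4.  -6.] F [-0.8 -0.1 -0.5] g 0.799
tool x [-0.769  0.094 -0.632] y [ 0.127  0.992 -0.006] z [ 0.626 -0.085 -0.775]
```

```bash
python3 -m jog '[0.6,0,0,0,0,0.12,0, 0.6,0,0,0,0,0.14,0, 0.6,0,0,0,0,0.14,0, 0.6,0,0,0,0,0.14,0, 0.6,0,0,0,0,0.143,0, 0.6,0,0,0,0,0,0]';python3 - <<'E'
from h import *
todo([708,-84,190],frame(np.array([0,0,-1.]),np.array([-.99,.125,0])))
E
```

```text
time_s: 23.8
position: [626.1, -72.4, 190.2]
eef_rot: [0.004, 0.064, 0.998, -0.003]
contact_force: [0.2, 0.0, -0.1]
grip_width: 0.598
t 23.8 pos [626.1 -72.4 190.2] q [-12.  29.   7.  67.  -0.  -5.] F [ 0.2  0.  -0.1] g 0.598
tool x [-0.992  0.127 -0.008] y [ 0.127  0.992 -0.006] z [ 0.007 -0.007 -1.   ]
shift tool mm [-82.7  -1.1   0.8]
turn deg [-0.33  0.45 -0.11]
```

```bash
python3 -m jog '[0.6,-0.02,0,0,-0.006,0.008,0, 0.6,-0.03,0,0,0,0,0, 0.6,-0.022,-0.001,0,0,0,0, 0.6,-0.0105,0,0,0,0,0, 0.6,0,0,0,0,0,0, 0.6,0,0,0,0,0,0]';python3 - <<'E'
from h import *
todo([708,-84,109],frame(np.array([0,0,-1.]),np.array([-.99,.125,0])))
from workcell import robot
s=robot.read_camera("side");crop(s,"pics/s16.png",240,90,120,120,5)
t=robot.read_camera("top");crop(t,"pics/t16.png",230,80,110,90,7)
E
```

```text
time_s: 24.4
position: [705.2, -83.2, 196.2]
eef_rot: [0.005, 0.064, 0.998, -0.001]
contact_force: [-0.6, 0.2, -1.3]
grip_width: 0.596
t 24.4 pos [705.2 -83.2 196.2] q [-12.  39.  25.  75.   0.  -5.] F [-0.6  0.2 -1.3] g 0.596
tool x [-0.992  0.127 -0.011] y [ 0.127  0.992 -0.   ] z [ 0.011 -0.002 -1.   ]
shift tool mm [-1.9 -0.4 87.3]
turn deg [-0.03  0.62 -0.1 ]
```

View pics/s16.png

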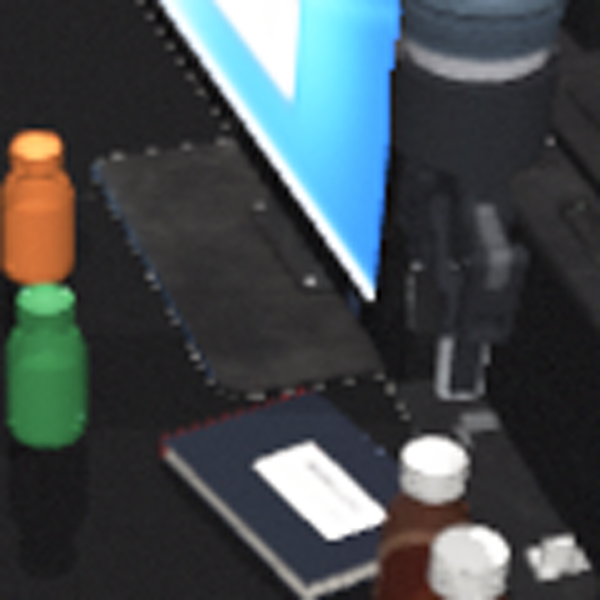

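Run:
```python
from h import *
from workcell import robot
s=robot.read_camera("side");t=robot.read_camera("top")
for z in(0,50,250,300): print(z,onz(t,(291,110),z).round(0),onz(t,(291,101),z).round(0))
S=lambda P:(proj(s,P)-[[240,90]])*5; T=lambda P:(proj(t,P)-[[230,80]])*7
M=rot(robot.observe()["eef_rot"]).as_matrix();P=robot.observe()["position"]
print(P,"finger tips side",S(P+M@[0,-30,18]),S(P+M@[0,30,18]),"top",T(P+M@[0,-30,18]),T(P+M@[0,30,18]))
print("cap hyp side",S([708,-84,119]),"top",T([708,-84,119]))
```

```text
0 [770. -91.   0.] [801. -91.   0.]
50 [755. -87.  50.] [785. -88.  50.]
250 [693. -75. 250.] [719. -75. 250.]
300 [677. -71. 300.] [702. -72. 300.]
[705.41918687 -83.26463711 197.44547616] finger tips side [[451.89393046 389.31908282]] [[421.57647757 321.01718177]] top [[508.76526417 239.2443413 ]] [[365.98634452 222.33974667]]
cap hyp side [[429.56184764 452.48165878]] top [[430.24478299 266.25356357]]
```

View pics/t16.png

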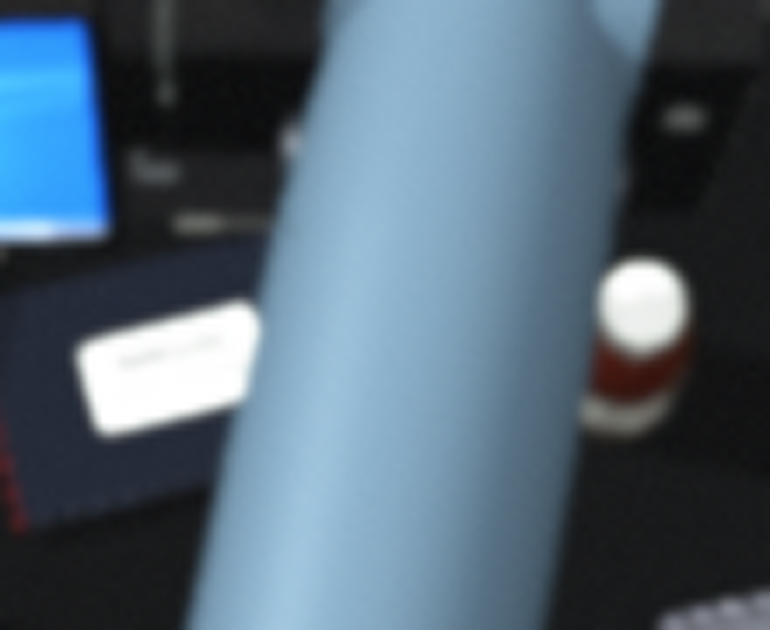

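Alignment in the side view agrees within about 1 px: finger predicted (452,389) and seen (462,395), cap hypothesis (430,452) and seen (434,458). That is one common bias. Descending.

```bash
python3 -m jog '[0.6,-0.002,0,0.008,0,0.005,0, 0.6,0,0,0.014,0,0.005,0, 0.6,0,0,0.014,0,0,0, 0.6,0,0,0.014,0,0,0, 0.6,0,0,0.006,0,0,0, 0.6,0,0,0,0,0,0]'
python3 - <<'E'
from h import *
todo([708,-84,108],frame(np.array([0,0,-1.]),np.array([-.99,.125,0])))
from workcell import robot
s=robot.read_camera("side");crop(s,"pics/s17.png",260,110,110,110,6)
E
```

```text
time_s: 25.2
position: [707.1, -83.5, 138.9]
eef_rot: [-0.001, 0.064, 0.998, -0.0]
contact_force: [-0.5, -0.9, 0.8]
grip_width: 0.596
t 25.2 pos [707.1 -83.5 138.9] q [-12.  41.  20.  69.  -0.  -5.] F [-0.5 -0.9  0.8] g 0.596
tool x [-0.992  0.127  0.003] y [ 0.127  0.992 -0.   ] z [-0.003  0.    -1.   ]
shift tool mm [-1.  -0.4 30.9]
turn deg [-0.01 -0.16 -0.1 ]
```

View pics/s17.png

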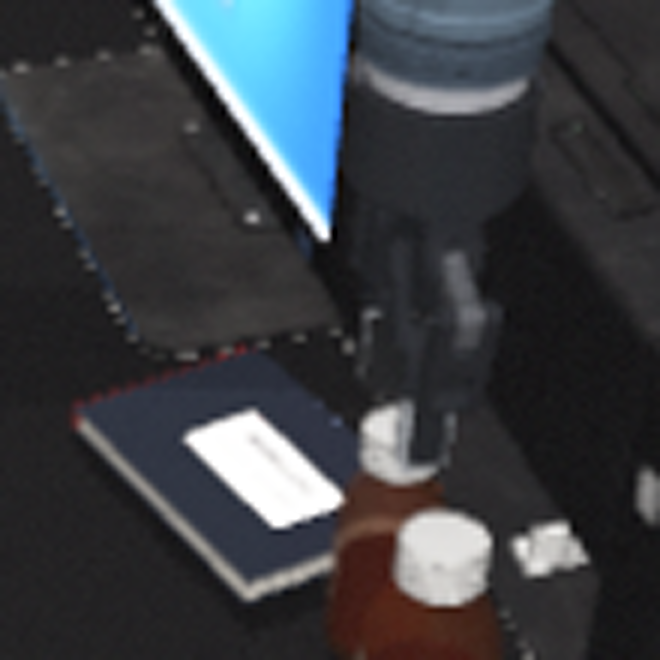

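The cap seems about 3 mm nearer than the tool axis, so I shift by 3 mm and finish the descent.

```bash
python3 -m jog '[0.6,0.003,0,0.004,0,0,0, 0.6,0,0,0.008,0,0,0, 0.6,0,0,0.008,0,0,0, 0.6,0,0,0.006,0,0,0, 0.6,0,0,0.004,0,0,0, 0.6,0,0,0,0,0,0]'
python3 - <<'E'
from h import *
todo([705,-84,108])
from workcell import robot
s=robot.read_camera("side");crop(s,"pics/s18.png",260,110,110,110,6)
E
```

```text
time_s: 25.85
position: [704.8, -83.2, 110.1]
eef_rot: [-0.0, 0.064, 0.998, -0.0]
contact_force: [-0.1, 0.4, 0.2]
grip_width: 0.602
t 25.85 pos [704.8 -83.2 110.1] q [-12.  41.  16.  65.  -0.  -5.] F [-0.1  0.4  0.2] g 0.602
tool x [-0.992  0.127  0.001] y [ 0.127  0.992 -0.   ] z [-0.001 -0.    -1.   ]
shift tool mm [-0.3 -0.7  2.1]
```

View pics/s18.png

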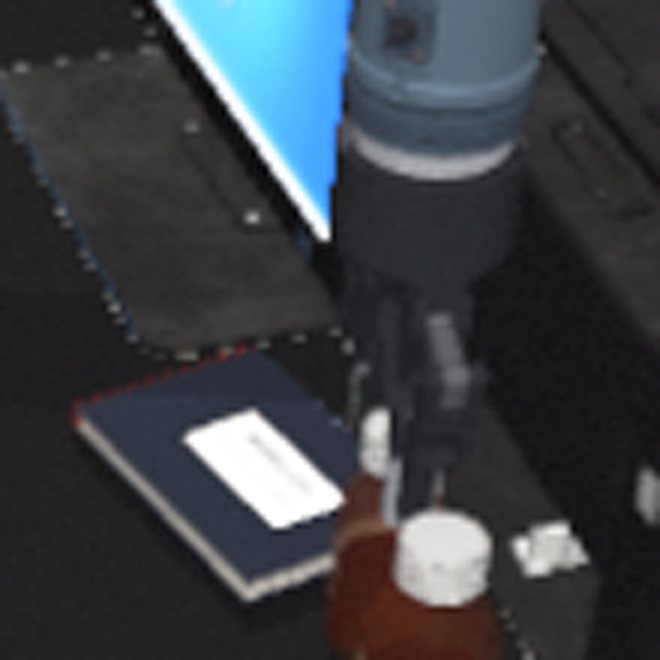

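The fingers straddle the cap with no contact force. Closing.

```bash
python3 -m jog '[0.3,0,0,0.002,0,0,0, 0.3,0,0,0,0,0,0, 0.3,0,0,0,0,0,0, 0.2,0,0,0,0,0,0, 0.2,0,0,0,0,0,0, 0,0,0,0,0,0,0, 0,0,0,0,0,0,0]' 45; python3 -m jog '[0,0,0,-0.004,0,0,0, 0,0,0,-0.01,0,0,0, 0,0,0,-0.01,0,0,0, 0,0,0,-0.01,0,0,0, 0,0,0,0,0,0,0]'
python3 - <<'E'
from h import *
todo([705,-84,108])
from workcell import robot
s=robot.read_camera("side");crop(s,"pics/s19.png",260,110,110,110,6)
E
```

```text
time_s: 26.6
position: [706.0, -83.3, 109.8]
eef_rot: [0.001, 0.064, 0.998, -0.0]
contact_force: [0.5, 0.6, 3.5]
grip_width: 0.385
time_s: 27.1
position: [706.6, -83.7, 145.7]
eef_rot: [0.002, 0.064, 0.998, -0.001]
contact_force: [1.4, 0.5, -1.4]
grip_width: 0.382
t 27.1 pos [706.6 -83.7 145.7] q [-12.  40.  20.  69.  -0.  -5.] F [ 1.4  0.5 -1.4] g 0.382
tool x [-0.992  0.127 -0.005] y [ 0.127  0.992 -0.001] z [ 0.005 -0.002 -1.   ]
shift tool mm [ 1.7 -0.5 37.7]
```

View pics/s19.png

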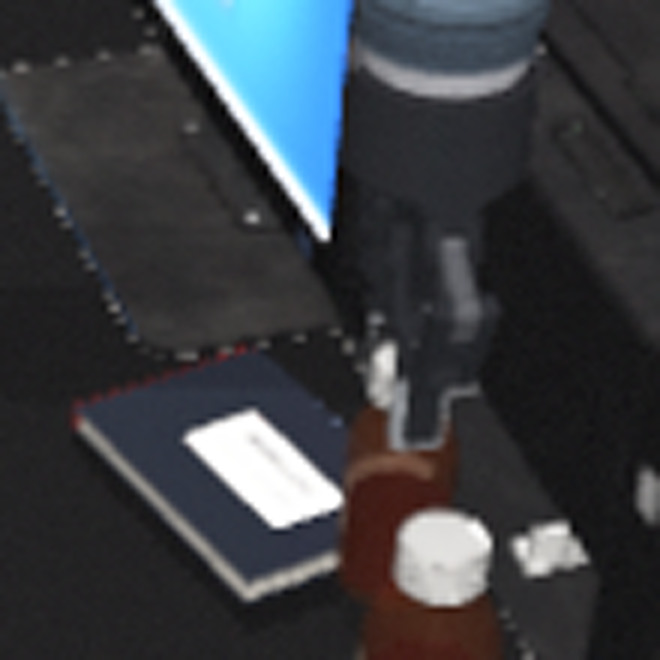

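The cap is gripped (0.385 ≈ 33 mm) and the bottle is lifted, hanging vertical at crop (400,500). Move inward and up, then turn the jaws along the box's x axis.

```bash
python3 -m jog '[0,0.008,0,-0.008,0,0,0, 0,0.015,0,-0.015,0,0,0, 0,0.022,0,-0.02,0,0,0, 0,0.028,0,-0.025,0,0,0, 0,0.028,0,-0.025,0,0,0, 0,0.025,0,-0.022,0,0,0, 0,0.016,0,-0.015,0,0,0, 0,0.008,0,-0.005,0,0,0, 0,0,0,0,0,0,0]'; python3 -m jog '[0,0,0,0,0,0,0.05, 0,0,0,0,0,0,0.1, 0,0,0,0,0,0,0.13, 0,0,0,0,0,0,0.13, 0,0,0,0,0,0,0.13, 0,0,0,0,0,0,0.13, 0,0,0,0,0,0,0.13, 0,0,0,0,0,0,0.13, 0,0,0,0,0,0,0.13, 0,0,0,0,0,0,0.13, 0,0,0,0,0,0,0.1, 0,0,0,0,0,0,0.066]';  python3 - <<'E'
from h import *
bx=np.array([.996,.088,0]);by=np.array([-.088,.996,0])
todo([451,351,275],frame(np.array([0,0,-1.]),by))
E
```

```text
time_s: 28.05
position: [555.8, -64.1, 279.0]
eef_rot: [0.001, 0.064, 0.998, -0.0]
contact_force: [0.9, -0.5, -1.9]
grip_width: 0.383
time_s: 29.25
position: [556.7, -64.2, 276.1]
eef_rot: [-0.001, 0.677, 0.736, -0.001]
contact_force: [0.1, 0.9, -2.1]
grip_width: 0.379
t 29.25 pos [556.7 -64.2 276.1] q [-13.  20.   5.  76.  -0.  72.] F [ 0.1  0.9 -2.1] g 0.379
tool x [-0.084  0.996  0.   ] y [ 0.996  0.084 -0.001] z [-0.001 -0.    -1.   ]
shift tool mm [422.6 -70.4   1.3]
turn deg [-0.08 -0.   -0.23]
```

```bash
python3 -m jog '[0,0.012,-0.002,0,0,0,0, 0,0.024,-0.004,0,0,0,0, 0,0.036,-0.006,0,0,0,0, 0,0.04,-0.007,0,0,0,0, 0,0.04,-0.007,0,0,0,0, 0,0.04,-0.007,0,0,0,0, 0,0.04,-0.007,0,0,0,0, 0,0.04,-0.007,0,0,0,0, 0,0.04,-0.007,0,0,0,0, 0,0.04,-0.006,0,0,0,0, 0,0.035,-0.005,0,0,0,0, 0,0.022,-0.003,0,0,0,0]'; python3 -m jog '[0,0.01,-0.002,0,0,0,0, 0,0.003,-0.001,0,0,0,0, 0,0,0,0,0,0,0, 0,0,0,0,0,0,0, 0,0,0,0,0,0,0]';  python3 - <<'E'
from h import *
by=np.array([-.088,.996,0])
todo([451,351,275],frame(np.array([0,0,-1.]),by))
from workcell import robot
s=robot.read_camera("side");crop(s,"pics/s20.png",140,30,130,140,4.2)
t=robot.read_camera("top");crop(t,"pics/t20.png",100,150,120,100,6)
E
```

```text
time_s: 30.45
position: [451.3, 340.4, 276.6]
eef_rot: [-0.0, 0.674, 0.739, -0.0]
contact_force: [0.8, -0.8, -1.8]
grip_width: 0.386
time_s: 30.95
position: [449.3, 349.0, 277.7]
eef_rot: [0.001, 0.676, 0.737, 0.0]
contact_force: [0.0, 0.0, -1.6]
grip_width: 0.381
t 30.95 pos [449.3 349.  277.7] q [ 31.  21.   7.  76.  -0. 117.] F [ 0.   0.  -1.6] g 0.381
tool x [-0.086  0.996 -0.001] y [0.996 0.086 0.001] z [ 0.001 -0.001 -1.   ]
shift tool mm [1.9 1.9 2.7]
turn deg [ 0.05  0.06 -0.12]
```

View pics/s20.png

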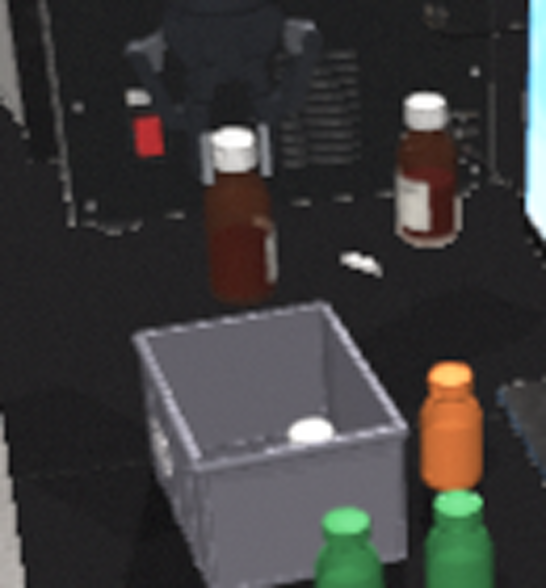

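View pics/t20.png

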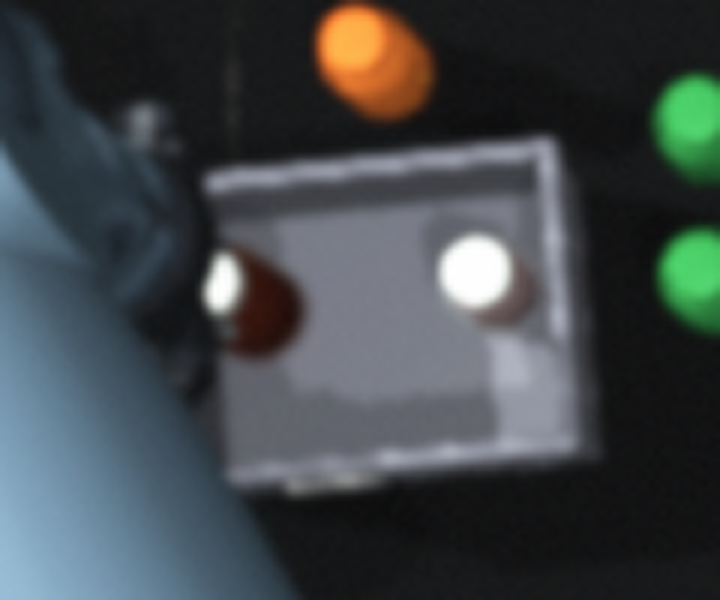

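Run:
```python
from h import *
from workcell import robot
s=robot.read_camera("side");t=robot.read_camera("top")
o=robot.observe()["position"]
S=lambda P:((proj(s,P)-[[140,30]])*4.2).round(0); T=lambda P:((proj(t,P)-[[100,150]])*6).round(0)
print("base",S(o-[0,0,110]),T(o-[0,0,110]),"cap top",S(o+[0,0,9]),T(o+[0,0,9]))
bx=np.array([.996,.088,0]);by=np.array([-.088,.996,0]);c=np.array([455,306.5,0])
for a,b in((1,1),(1,-1),(-1,-1),(-1,1)):
    r=c+a*74*bx+b*99*by+[0,0,115];f=c+a*70*bx+b*95*by+[0,0,6]
    print(a,b,"rim",T(r),S(r),"floor",T(f))
print("kept hyp",T(c-55*by+[0,0,98]),S(c-55*by+[0,0,98]))
print("kept meas z98",onz(t,(100+477/6,150+268/6),98),onz(s,(140+311/4.2,30+432/4.2),98))
```

```text
base [[238. 288.]] [[254. 309.]] cap top [[226. 132.]] [[190. 277.]]
1 1 rim [[159. 181.]] [[321. 303.]] floor [[222. 220.]]
1 -1 rim [[556. 144.]] [[398. 427.]] floor [[577. 187.]]
-1 -1 rim [[577. 439.]] [[193. 464.]] floor [[596. 448.]]
-1 1 rim [[174. 477.]] [[133. 333.]] floor [[236. 482.]]
kept hyp [[483. 303.]] [[282. 435.]]
kept meas z98 [477.44626045 255.21120279  98.        ] [481.04320448 250.90827617  98.        ]
```

Box and bottle predictions agree with the pictures up to a shared bias of about 1 px. The place is good, so I descend.

```bash
python3 -m jog '[0,0.002,0.002,0.01,0,0,0, 0,0,0,0.018,0,0,0, 0,0,0,0.022,0,0,0, 0,0,0,0.022,0,0,0, 0,0,0,0.022,0,0,0, 0,0,0,0.02,0,0,0, 0,0,0,0.015,0,0,0, 0,0,0,0.01,0,0,0, 0,0,0,0.005,0,0,0, 0,0,0,0,0,0,0, 0,0,0,0,0,0,0]'
python3 - <<'E'
from h import *
by=np.array([-.088,.996,0])
todo([451,351,116],frame(np.array([0,0,-1.]),by))
from workcell import robot
s=robot.read_camera("side");crop(s,"pics/s21.png",140,60,120,120,5)
t=robot.read_camera("top");crop(t,"pics/t21.png",100,150,120,100,6)
E
```

```text
time_s: 32.25
position: [451.3, 352.3, 134.3]
eef_rot: [0.001, 0.676, 0.737, 0.001]
contact_force: [0.4, -0.7, -1.1]
grip_width: 0.383
t 32.25 pos [451.3 352.3 134.3] q [ 32.  25.  -9.  56.  -0. 117.] F [ 0.4 -0.7 -1.1] g 0.383
tool x [-0.087  0.996 -0.   ] y [0.996 0.087 0.002] z [ 0.002 -0.    -1.   ]
shift tool mm [-1.3 -0.4 18.3]
turn deg [ 0.11  0.01 -0.04]
```

View pics/s21.png

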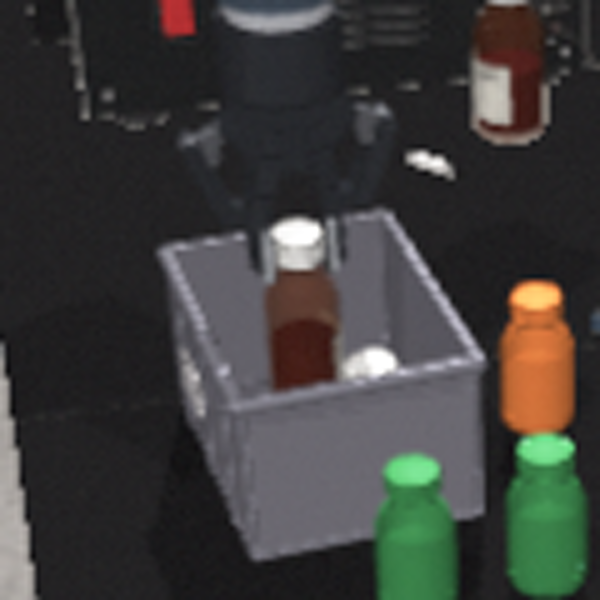

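View pics/t21.png

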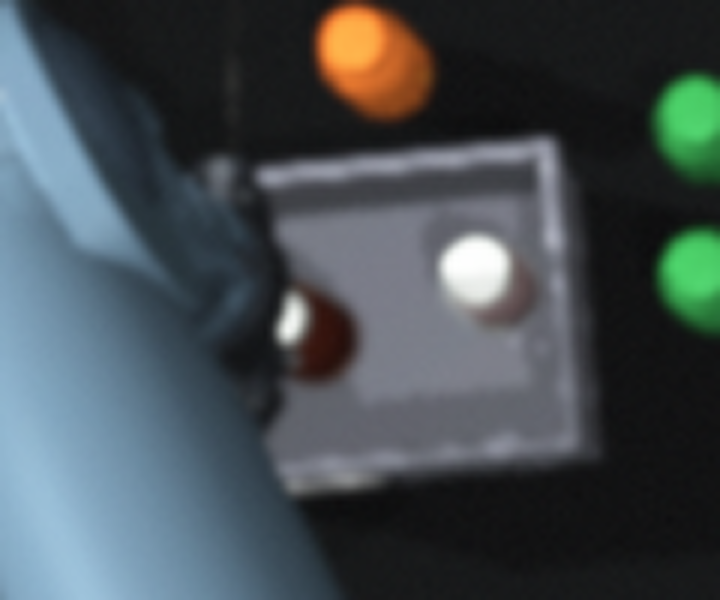

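The bottle hangs upright inside the box's empty half (side (300,320)), clear of the kept bottle (375,365) and of the walls. Lowering slowly until contact.

```bash
python3 -m jog '[0,0,0,0.006,0,0,0, 0,0,0,0.005,0,0,0, 0,0,0,0.002,0,0,0, 0,0,0,0,0,0,0]'; python3 -m jog '[0,0,0,0.002,0,0,0, 0,0,0,0,0,0,0]'; python3 -m jog '[0,0,0,0.0015,0,0,0, 0,0,0,0,0,0,0]'; python3 -m jog '[0,0,0,0.0015,0,0,0, 0,0,0,0,0,0,0]'
```

```text
time_s: 32.75
position: [450.4, 351.7, 120.0]
eef_rot: [0.0, 0.676, 0.737, -0.001]
contact_force: [-0.8, 0.0, -1.5]
grip_width: 0.387
time_s: 32.95
position: [450.8, 352.0, 118.5]
eef_rot: [0.001, 0.676, 0.737, -0.0]
contact_force: [-0.2, 0.2, -1.5]
grip_width: 0.383
time_s: 33.15
position: [450.8, 352.0, 117.1]
eef_rot: [0.001, 0.676, 0.737, -0.0]
contact_force: [0.2, 0.6, -2.0]
grip_width: 0.378
time_s: 33.35
position: [451.0, 352.2, 115.9]
eef_rot: [0.001, 0.676, 0.737, 0.0]
contact_force: [0.3, 0.1, -1.0]
grip_width: 0.385
```

```bash
python3 -m jog '[0,0,0,0.001,0,0,0, 0,0,0,0,0,0,0]'; python3 -m jog '[0,0,0,0.001,0,0,0, 0,0,0,0,0,0,0]';python3 -m jog '[0,0,0,0.001,0,0,0, 0,0,0,0,0,0,0]'
```

```text
time_s: 33.55
position: [451.3, 352.4, 115.8]
eef_rot: [0.001, 0.676, 0.737, 0.001]
contact_force: [-0.8, -0.3, 4.3]
grip_width: 0.38
time_s: 33.75
position: [451.4, 352.5, 115.7]
eef_rot: [0.001, 0.675, 0.737, 0.001]
contact_force: [-1.8, -1.6, 10.8]
grip_width: 0.379
time_s: 33.95
position: [451.6, 352.7, 115.7]
eef_rot: [0.001, 0.675, 0.737, 0.002]
contact_force: [-4.9, -3.0, 16.2]
grip_width: 0.381
```

It is on the floor: contact at TCP z 115.8, as predicted. Relieve, then release gently.

```bash
python3 -m jog '[0,0,0,-0.002,0,0,0, 0,0,0,0,0,0,0, 0.4,0,0,0,0,0,0, 0.43,0,0,0,0,0,0, 0.46,0,0,0,0,0,0, 0.5,0,0,0,0,0,0, 0.55,0,0,0,0,0,0, 0.58,0,0,0,0,0,0, 0.58,0,0,0,0,0,0]'
python3 - <<'E'
from h import *
todo(None)
from workcell import robot
s=robot.read_camera("side");crop(s,"pics/s22.png",140,60,120,120,5)
E
```

```text
time_s: 34.85
position: [450.7, 352.0, 114.5]
eef_rot: [0.001, 0.676, 0.737, -0.0]
contact_force: [0.4, 0.4, 0.6]
grip_width: 0.579
t 34.85 pos [450.7 352.  114.5] q [ 32.  26. -10.  54.  -0. 117.] F [0.4 0.4 0.6] g 0.579
tool x [-0.087  0.996 -0.001] y [0.996 0.087 0.001] z [ 0.001 -0.001 -1.   ]
```

View pics/s22.png

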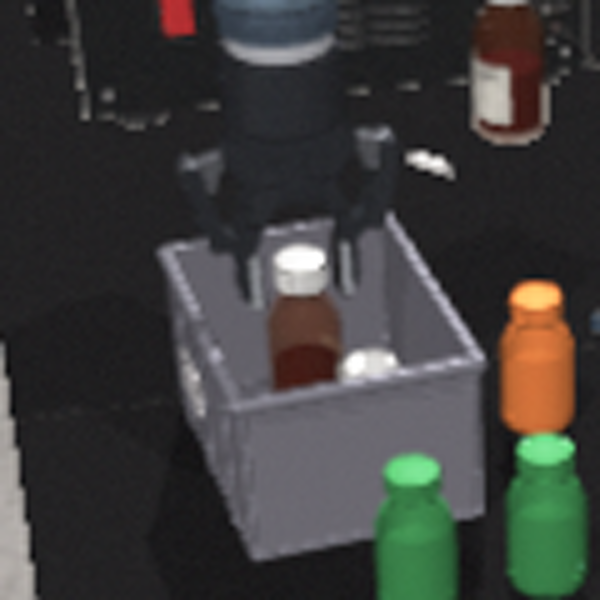

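The bottle stands in the box with both fingers off the cap (side (250,275), cap (300,268), (347,265)). Retreat straight up, then away to the right.

```bash
python3 -m jog '[0.58,0,0,-0.005,0,0,0, 0.58,0,0,-0.015,0,0,0, 0.58,0,0,-0.025,0,0,0, 0.58,0,0,-0.03,0,0,0, 0.58,0,0,-0.03,0,0,0, 0.58,0,0,-0.03,0,0,0, 0.58,0,0,-0.015,0,0,0, 0.58,0,0,0,0,0,0]'; python3 -m jog '[0.58,-0.03,0,0,0,0,0, 0.58,-0.04,0,0,0,0,0, 0.58,-0.04,0,0,0,0,0, 0.58,-0.04,0,0,0,0,0, 0.58,-0.04,0,0,0,0,0, 0.58,-0.04,0,0,0,0,0, 0.58,-0.04,0,0,0,0,0, 0.58,-0.04,0,0,0,0,0, 0.58,-0.04,0,0,0,0,0, 0.58,-0.04,0,0,0,0,0, 0.58,-0.02,0,0,0,0,0, 0.58,0,0,0,0,0,0]'
python3 - <<'E'
from h import *
todo(None)
from workcell import robot
s=robot.read_camera("side");t=robot.read_camera("top")
crop(s,"pics/s23.png",140,60,120,120,5);crop(t,"pics/t23.png",110,130,160,110,5)
cv2.imwrite("pics/tfull.png",t["pixels"][:,:,::-1])
E
```

```text
time_s: 35.7
position: [452.1, 353.1, 267.9]
eef_rot: [0.001, 0.676, 0.737, 0.003]
contact_force: [-0.3, 0.7, -0.3]
grip_width: 0.582
time_s: 36.9
position: [486.1, -58.6, 263.7]
eef_rot: [0.0, 0.677, 0.736, -0.001]
contact_force: [0.8, 0.8, 0.7]
grip_width: 0.576
t 36.9 pos [486.1 -58.6 263.7] q [-14.  12.  -8.  71.  -0.  71.] F [0.8 0.8 0.7] g 0.576
tool x [-0.083  0.997 -0.001] y [ 0.997  0.083 -0.001] z [-0.001 -0.001 -1.   ]
```

View pics/s23.png

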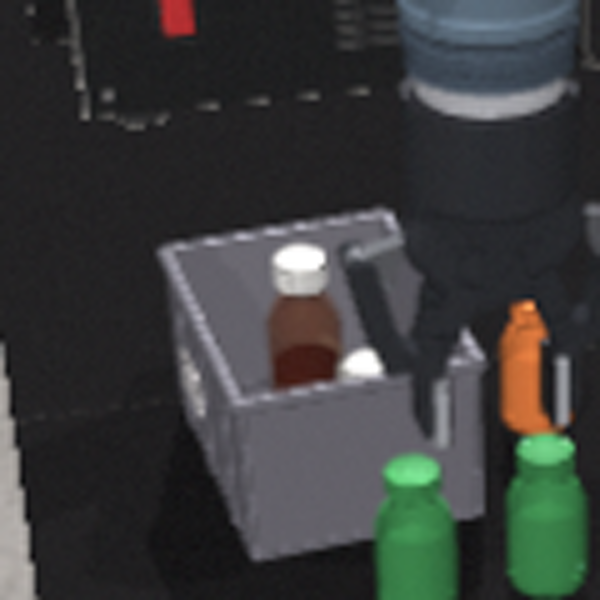

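View pics/t23.png

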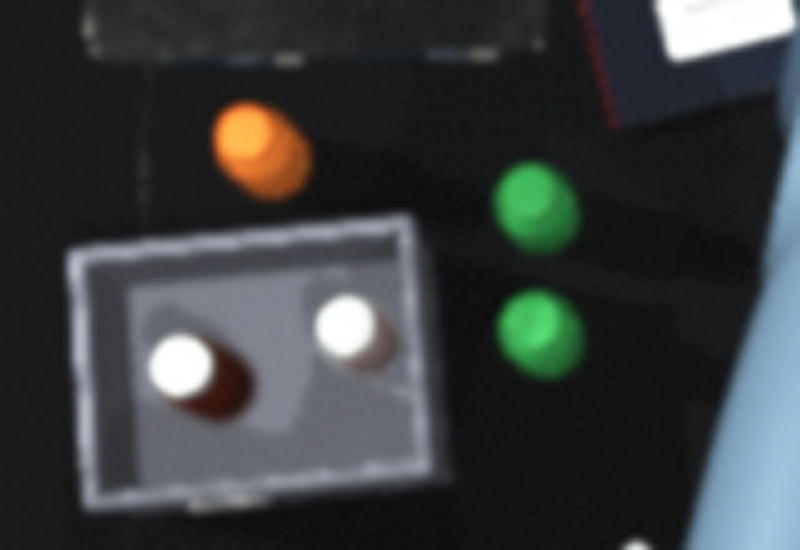

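View pics/tfull.png

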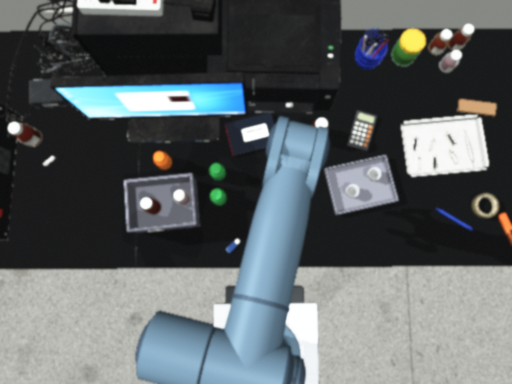

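Both bottles stand upright in the box: reject cap at t23 (180,365), kept cap at (345,325), where it was before. The gripper is clear of everything. Handing in.

Run:
```python
from workcell import robot
print(robot.close_job(), robot.observe()["time_s"])
```

```text
the job is handed in; nothing more can be done
the job is handed in; nothing more can be done
```

The reject bottle now stands upright in the empty half of the deep box, and I handed the job in at about 37 s of the 64 s allowed. I stood it on the bench first and let go. Then I took it again by the cap from above and lowered it onto the box floor.

**Final checks:**
- **Box:** The last pictures show both bottles standing. The kept bottle had not moved. The gripper was open and clear, with about 0 N on it.
- **Forces:** The highest reading was about 17 N, while setting the bottle down. Readings come only at the end of each move, so a brief higher peak could have gone unseen.
- **Neighbours:** In the last top view the green, orange and tray bottles were in place.

**What went less well or could not be confirmed:**
- **Standing it up:** Joint 3 reached its limit during the pitch-up. The bottle therefore stands-up spot moved outward, to about (706, -84), and its base edge was dragged a few millimetres on the bench on the way.
- **Front weighing bottle:** The arm hid it in the last top picture, so I did not recheck it.
- **Brown bottle:** In that same picture it was partly hidden, at about (321, 124) px against (319, 125) px at first. I felt no contact with it.
- **Kept bottle's position:** I measured it about 19 mm off the box's centreline in x, both before and after. The description gives only its distance along y.

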